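Fetch the calibration jar from behind the solvent bottles

TASK

Move the three capped bottles from their pads to the side tray, then take the red-lidded jar that stood behind them and seat it in the orange ring in the middle of the sample carousel. Only then put each bottle back on the pad of its cap's colour. Everything is glass: keep it upright, set it down without dropping it, and leave the white-lidded jar where it stands.

Things in the scene. Friction and masses are not known exactly. Their poses are not given: they have to be found in the camera images.
- blue_bottle: Amber glass solvent bottle with a blue screw cap, loose, 0.14 to 0.28 kg, upright, on the blue pad at the start. Round, 138 mm tall: body 50 mm in diameter up to 72 mm, shoulder narrowing to a 26 mm neck at 92 mm, cap 32 mm in diameter from 104 to 138 mm (a good place to grip). Origin: centre of the underside; z up.
- green_bottle: Amber glass solvent bottle with a green screw cap, loose, 0.14 to 0.28 kg, upright, on the green pad at the start. Round, 138 mm tall: body 50 mm in diameter up to 72 mm, shoulder narrowing to a 26 mm neck at 92 mm, cap 32 mm in diameter from 104 to 138 mm (a good place to grip). Origin: centre of the underside; z up.
- yellow_bottle: Amber glass solvent bottle with a yellow screw cap, loose, 0.14 to 0.28 kg, upright, on the yellow pad at the start. Round, 138 mm tall: body 50 mm in diameter up to 72 mm, shoulder narrowing to a 26 mm neck at 92 mm, cap 32 mm in diameter from 104 to 138 mm (a good place to grip). Origin: centre of the underside; z up.
- red_jar: Squat green glass calibration jar with a red lid, loose, about 0.12 kg, one of two behind the row of bottles. Round, 45 mm in diameter, 52 mm tall (lid from 35 mm up). The two jars stand 70 to 82 mm apart, centre to centre. Once the bottles are gone there is free room for fingers in front of it (where the row of bottles stood) and beyond it, to either side only about 30 mm. Origin: centre of the underside; z up.
- white_jar: The same jar with a white lid, loose, beside the red one; it stays where it is. Origin: centre of the underside; z up.
- blue_pad: Flat round blue pad, fixed, 68 mm in diameter, 3 mm thick, one of three in a straight row (76 mm apart) on a dark steel plate; which colour is where varies. Origin: centre of the underside, the top 3 mm above it.
- green_pad: Flat round green pad, fixed, 68 mm in diameter, 3 mm thick, one of three in a straight row (76 mm apart) on a dark steel plate; which colour is where varies. Origin: centre of the underside, the top 3 mm above it.
- yellow_pad: Flat round yellow pad, fixed, 68 mm in diameter, 3 mm thick, one of three in a straight row (76 mm apart) on a dark steel plate; which colour is where varies. Origin: centre of the underside, the top 3 mm above it.
- side_tray: Low grey open tray, fixed, 250 mm along its x by 110 mm along its y, on the left or the right of the row, walls 18 mm high and 5 mm thick, inner floor 5 mm above the origin. It holds the three bottles in a line along its x axis, 75 mm apart. Origin: centre of the underside.
- carousel: Grey round sample carousel, fixed, 190 mm in diameter, on the other side from the tray. In the middle of its flat top, 50 mm above the origin, is the jar's seat: a raised orange ring, 62 mm inner and 72 mm outer diameter, 5 mm high. Small vials 21 mm tall stand on part of its edge, 75 mm and more from the centre. Origin: centre of the underside, straight below the middle of the seat.
Mind the look-alikes: they are no part of the job. Leave any blue look-alike of the red_jar alone. Leave any turquoise look-alike of the white_jar alone.

How it is judged:
By the outcome, as a careful person would: the job done as asked, in the order asked, and still so for the second after the job is handed in, with the robot touching nothing.
It also fails if it takes over 138 s, if anything falls off the work surface, if the arm or the gripper's body presses on something with over 40 N, if the wrist force passes 120 N, or if a joint passes its speed limit or range.

ROBOT

A 6-joint arm with a two-finger parallel gripper is mounted at the origin on the work surface. World frame = base frame: x ahead of the robot, y to its left, z up, the work surface at z = 0. Lengths are in m, angles in rad, forces in N, time in s.
With the tool pointing down it reaches from about 0.3 to 0.775 m from the base axis. Payload 14.6 kg.
Tool frame: the origin (TCP) lies at the very end of the fingers, on their centre line; the grasp point (between the pads) lies ctrl.grasp_offset behind it (ctrl.grasp_offset is the distance from the TCP to the grasp point, in m); y points along the fingers, x is the direction in which the jaws open and shut, and the axes are right-handed (so a half turn about y gives the same grasp; the last joint's range is limited). The gripper opens to 85 mm and grips with 20 to 120 N. Pads are 22 mm wide; open, the fingers measure 114 mm over their backs; the gripper's body (76 mm by 85 mm) begins 54 mm behind the grasp point. The pads swing forward as they close: fully open they stand 13 mm farther back than shut.
Start: joints at [-0.067, 0.3, 1.521, -0, 1.321, -0.067], TCP at [0.55, -0, 0.231] pointing down, gripper open.
Joint ranges: [-3.03, 3.03], [-0.79, 2.21], [0.23, 2.52], [-1.04, 4.18], [0, 3.07], [-2.55, 2.55]. Speed limits (rad/s): [2.22, 2.22, 2.57, 3.14, 3.14, 3.14].

INTERFACE

Orientations are given as a unit quaternion [x, y, z, w].
In Python, from cell import monitor, viewer, finish_job, ctrl gives the robot as it stands. The module is installed in compiled form; this text tells all that it offers.
- The arm moves only by the tool apply_moves, never from a script. Its argument "deltas" is a list of rows, each an object of numbers: "hand": the opening, from 0 (shut) to 1 (fully open); "dx", "dy", "dz": the shift along the tool's x, y, z in units of 500 mm (1.0 is 500 mm); "roll": the turn about the tool's y in units of 2 pi rad (1.0 is 2 pi rad). In form: [{"hand": .., "dx": .., "dy": .., "dz": .., "roll": ..}, ...]. A call has 1 to 20 rows; each row is the pose to reach, as a shift and turn from the pose commanded when the call began, along the tool's axes at that moment, turning the shorter way round; what a row does not reach only later rows make up. A row lasts 1/10 s, in which the tool goes at most 50 mm and 8.59 degrees, less where a joint would pass 70% of its speed; a pose out of reach is approached as far as the arm can. A call with a number of a shift or a turn outside -1 to 1 is refused whole. A call with a gripper value outside its range is refused whole. The fingers move at their own pace and stop on an object; "grip_force" is the grip in N (left out, the last holds). Time passes only in rows, so rows that repeat a pose let the fingers close. It gives the time, the measured TCP pose, the force and the opening at its end, in the units of the state.
- monitor.state(): the state, without advancing time (a new reading comes with each control period).
- viewer.snapshot(name): name is "scene" or "side" or "wrist"; returns a dict with "pixels" (480x640x3 uint8, red, green, blue), "range_z" (480x640 float32, m along the optical axis (not along the pixel's ray), 0 where there is no reading), "fx", "fy", "cx", "cy" (pixels), "dist_coeffs" ([k1, k2, p1, p2, k3] as OpenCV has them; the pictures are not rectified), "world_from_camera" (4x4, takes a point from camera to world coordinates); the wrist camera has in their place "T_tool_cam" (4x4, takes a point from camera to tool coordinates, whose origin is the TCP and whose axes are the tool frame's). Camera axes: x right, y up, looking along -z (the intrinsics and any distortion apply to the point x, -y, -z); pixel columns grow to the right and rows downward; lengths in m; the calibration is good to about 2 mm. A picture is of the moment at which its call begins: read the wrist's pose just before it.
- finish_job(): hands the job in, once; it reports no verdict.
Trained networks look in a picture, given as the dict that the camera call returned (one of the last four; its "shot" number tells which), for a name from the list of things; names that differ only in an ending like _2 or _b are one class to them, and where a whole thing is asked for, a point or a joint stands for the part that bears it (a point fixed in the world has none). Each returns a list of dicts, best first, with "conf" (0 to 1); they miss things now and then, are a little off and sometimes report something else, mostly with a low value. They report only what shows in the picture. A call takes as long as a camera call. They do not tell look-alikes from the thing itself.
- viewer.boxes_of(picture, thing): "box" ([centre column, centre row, width, height] in pixels, round what is visible of it).
The state is a dict: "clock": time; "q": joint angles; "qd": joint speeds; "tau": joint torques, N m; "ee_pos": TCP position; "tool_rot": TCP orientation; "wrist_force": force on the tool from outside, world axes, zero at the start; "wrist_torque": the same for the moment, N m; "finger_gap": finger opening in m.
Only numpy, scipy, OpenCV 4.12 (cv2) and the standard library are available. Lean on these libraries where they do the work, as an engineer would, in place of code of your own. Each camera call takes 0.05 s, during which the arm holds its last target. There are 200 camera calls.

## Working session

There is one attempt and no reset: what is moved stays moved. The work goes in short steps, Python scripts to look and compute and a tool call to move; the robot and the scene stay as the last step left them, time stands still between calls to the robot, and variables do not carry over. Pictures are saved under pics/ and viewed, about 12 in all and at most 16, crops included, and the job is handed in when it is done.

Besides the shell and the picture viewer there is one more tool, called after "Emit:" in YAML: its name, and indented under it one key for each argument. apply_moves: Moves the arm, as the interface text tells. Its arguments: {"type":"object","properties":{"deltas":{"type":"array","items":{"type":"object","properties":{"hand":{"type":"number"},"dx":{"type":"number"},"dy":{"type":"number"},"dz":{"type":"number"},"roll":{"type":"number"}}}},"grip_force":{"type":"number"}},"required":["deltas"]}

```bash
mkdir -p pics; ls; cat > h.py <<'E'
import numpy as np, cv2
from cell import monitor, viewer, ctrl
from scipy.spatial.transform import Rotation as R
def T_tool():
    s=monitor.state(); T=np.eye(4); T[:3,:3]=R.from_quat(s['tool_rot']).as_matrix(); T[:3,3]=s['ee_pos']; return T
def snap(n):
    T=T_tool() if n=='wrist' else None
    p=viewer.snapshot(n)
    p['W']=T@np.array(p['T_tool_cam']) if n=='wrist' else np.array(p['world_from_camera'])
    p['K']=np.array([[p['fx'],0,p['cx']],[0,p['fy'],p['cy']],[0,0,1.]])
    return p
def cloud(p):
    h,w=p['range_z'].shape
    v,u=np.mgrid[:h,:w]
    uv=np.stack([u,v],-1).reshape(-1,1,2).astype(np.float64)
    n=cv2.undistortPoints(uv,p['K'],np.array(p['dist_coeffs'],float)).reshape(h,w,2)
    z=p['range_z'].astype(float)
    c=np.stack([n[...,0]*z,-n[...,1]*z,-z,np.ones_like(z)],-1)
    X=(c@p['W'].T)[...,:3]; X[z==0]=np.nan
    return X
def save(p,name,crop=None,s=1):
    im=p['pixels'][...,::-1]
    if crop: im=im[crop[1]:crop[3],crop[0]:crop[2]]
    cv2.imwrite('pics/'+name+'.png',cv2.resize(im,None,fx=s,fy=s,interpolation=cv2.INTER_CUBIC))
E
python3 - <<'E'
from h import *
s=monitor.state(); print(s, ctrl.grasp_offset)
for n in ['scene','side']:
    p=snap(n); save(p,n+'0'); X=cloud(p)
    print(n,p['W'].round(3).tolist())
    for t in ['blue_bottle','green_bottle','yellow_bottle','red_jar','white_jar','blue_pad','side_tray','carousel']:
        for d in viewer.boxes_of(p,t)[:3]:
            c,r=[int(round(v)) for v in d['box'][:2]]
            print(n,t,round(d['conf'],2),np.round(d['box']),X[min(r,479),min(c,639)].round(3))
E
```

```text
pics
{'clock': 0.0, 'q': array([-6.65949201e-02,  3.00460479e-01,  1.52158158e+00,  1.59291748e-06,
        1.32072801e+00, -6.65965515e-02]), 'qd': array([ 2.17515009e-04, -7.49989342e-04,  3.85045438e-04,  1.43002380e-05,
       -1.01140890e-03, -1.62518708e-03]), 'tau': array([ 2.33377898e-03, -5.43485534e+01, -3.61782753e+01,  2.82532977e-05,
        4.14875918e-03, -3.55991256e-05]), 'ee_pos': array([5.49759602e-01, 1.62721269e-05, 2.30726936e-01]), 'tool_rot': array([-7.07078412e-01,  4.14883082e-04,  4.15757228e-04,  7.07134905e-01]), 'wrist_force': array([ 0.19067279, -0.34421495, -0.49714142]), 'wrist_torque': array([-0.00154908,  0.01382148, -0.00953639]), 'finger_gap': 0.08532326761752977} 0.0187
scene [[0.691, -0.602, 0.399, 0.947], [0.723, 0.582, -0.372, -0.349], [-0.008, 0.546, 0.838, 0.815], [0.0, 0.0, 0.0, 1.0]]
scene blue_bottle 0.71 [280. 207.  30.  63.] [ 0.533 -0.035  0.102]
scene green_bottle 0.57 [248. 235.  36.  66.] [ 0.537 -0.106  0.098]
scene yellow_bottle 0.84 [312. 181.  26.  67.] [0.53  0.04  0.101]
scene red_jar 0.95 [316. 225.  23.  38.] [nan nan nan]
s
[... 904 characters left out ...]
reen_bottle 0.84 [344. 252.  32.  81.] [ 0.502 -0.114  0.088]
side yellow_bottle 0.59 [288. 220.  31.  76.] [0.507 0.031 0.088]
side yellow_bottle 0.38 [284. 256.  29.  15.] [0.497 0.035 0.015]
side red_jar 0.95 [337. 212.  21.  29.] [0.672 0.074 0.029]
side red_jar 0.65 [330. 231.  10.  14.] [ 0.537 -0.045  0.084]
side white_jar 0.87 [394. 234.  32.  36.] [ 0.671 -0.079  0.039]
side white_jar 0.43 [360. 245.   3.   9.] [ 0.534 -0.118  0.089]
side blue_pad 0.5 [315. 270.  34.  12.] [ 0.502 -0.044  0.02 ]
side side_tray 0.64 [427. 366. 177. 131.] [ 0.468 -0.311  0.004]
side side_tray 0.36 [329. 229.   4.   9.] [ 0.54  -0.04   0.085]
side carousel 0.81 [205. 198.  88.  64.] [0.49  0.282 0.049]
```

View pics/scene0.png

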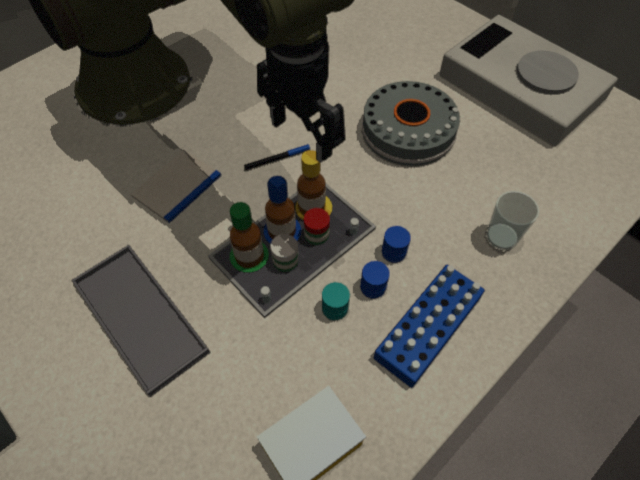

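View pics/side0.png

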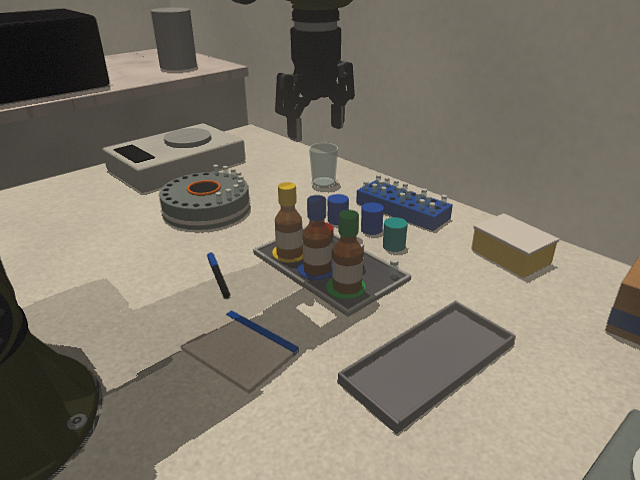

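The scene shows the bottles as yellow (312,165), blue (278,190) and green (241,215). Behind them stand the red jar (316,225) and the white jar (284,252). Two blue jars (396,244; 375,280) and a turquoise one (336,300) are outside the plate and count as look-alikes. The tray is at (140,320) and the carousel at (412,112). Next I'll measure.

```bash
cat >> h.py <<'E'
def hsv(p): return cv2.cvtColor(np.ascontiguousarray(p['pixels']),cv2.COLOR_RGB2HSV).astype(int)
COL={'yellow':(20,35),'green':(50,80),'blue':(105,125),'orange':(6,16)}
def colmask(p,c):
    h=hsv(p)
    if c=='red': m=((h[...,0]<6)|(h[...,0]>172))
    else: m=(h[...,0]>=COL[c][0])&(h[...,0]<=COL[c][1])
    return m&(h[...,1]>110)&(h[...,2]>50)
def circ(P,r):
    from scipy.optimize import least_squares
    f=lambda c:np.hypot(P[:,0]-c[0],P[:,1]-c[1])-r
    s=least_squares(f,np.nanmean(P[:,:2],0),loss='soft_l1',f_scale=.002); return s.x, np.sqrt(np.mean(s.fun**2))
E
cat > m.py <<'E'
from h import *
for n in ['scene','side','wrist']:
    p=snap(n); X=cloud(p); save(p,n+'1')
    x,y,z=X[...,0],X[...,1],X[...,2]
    reg=(x>.4)&(x<.65)&(y>-.2)&(y<.12)
    for c in ['yellow','green','blue']:
        m=colmask(p,c)&reg&(z>.11)&(z<.17)
        if m.sum()<20: continue
        P=X[m]; zt=np.percentile(P[:,2],97); t=P[P[:,2]>zt-.004]
        sd=P[(P[:,2]<zt-.006)]
        print(n,c,'n',m.sum(),'ztop',zt.round(4),'topmean',((t.max(0)+t.min(0))/2)[:2].round(4),t.mean(0)[:2].round(4),'side',circ(sd,.016) if len(sd)>15 else None)
    m=colmask(p,'red')&reg&(z>.03)&(z<.09)
    if m.sum()>20:
        P=X[m]; zt=np.percentile(P[:,2],95); t=P[P[:,2]>zt-.004]
        print(n,'red',m.sum(),zt.round(4),((t.max(0)+t.min(0))/2)[:2].round(4),t.mean(0)[:2].round(4), (t.max(0)-t.min(0))[:2].round(4))
    h=hsv(p); m=(h[...,1]<60)&(h[...,2]>120)&reg&(x>.55)&(z>.045)&(z<.075)
    if m.sum()>20:
        P=X[m]; zt=np.percentile(P[:,2],95); t=P[P[:,2]>zt-.004]
        print(n,'white',m.sum(),zt.round(4),((t.max(0)+t.min(0))/2)[:2].round(4),t.mean(0)[:2].round(4), (t.max(0)-t.min(0))[:2].round(4))
    m=colmask(p,'orange')&(y>.2)&(y<.4)&(z>.04)&(z<.07)
    if m.sum()>20:
        P=X[m]; print(n,'ring',m.sum(),np.median(P[:,2]).round(4),circ(P,.0335))
    m=(x>.3)&(x<.65)&(y>-.42)&(y<-.2)&(z>.011)&(z<.03)
    if m.sum()>50:
        P=X[m]; r=cv2.minAreaRect(P[:,:2].astype(np.float32)*1000); print(n,'tray',m.sum(),r,np.percentile(P[:,2],95))
    for c in ['yellow','green','blue']:
        m=colmask(p,c)&reg&(z>.0)&(z<.02)
        if m.sum()>10: print(n,'pad',c,m.sum(),np.median(z[m]),np.nanmean(X[m],0).round(3))
    m=reg&(z>.002)&(z<.012)&(h[...,1]<60)
    if m.sum()>50: r=cv2.minAreaRect(X[m][:,:2].astype(np.float32)*1000); print(n,'plate',m.sum(),r,np.median(z[m]))
E
python3 m.py
```

```text
scene yellow n 396 ztop 0.1493 topmean [0.5207 0.0456] [0.52   0.0449] side (array([0.51982871, 0.04818749]), np.float64(0.0009166049260997879))
scene green n 138 ztop 0.1499 topmean [ 0.5203 -0.1032] [ 0.5205 -0.103 ] side None
scene blue n 102 ztop 0.1496 topmean [ 0.5182 -0.0243] [ 0.5182 -0.0244] side None
scene red 468 0.0606 [0.5702 0.0121] [0.5701 0.0123] [0.0459 0.043 ]
scene white 85 0.0606 [ 0.5699 -0.0701] [ 0.5685 -0.0769] [0.031  0.0281]
scene ring 318 0.0546 (array([0.51416859, 0.32638862]), np.float64(0.0033119957004890026))
scene tray 1550 ((481.11151123046875, -304.4376220703125), (110.20626831054688, 252.91864013671875), 86.20842742919922) 0.02051924567491631
scene pad yellow 148 0.009627948947471876 [0.529 0.055 0.01 ]
scene pad green 172 0.009596443215146522 [ 0.534 -0.111  0.01 ]
scene pad blue 135 0.00978197508763834 [ 0.517 -0.01   0.01 ]
scene plate 6938 ((524.9959106445312, -40.01478576660156), (319.80450439453125, 249.90699768066406), 89.98822784423828) 0.0063705545226122595
side yellow n 392 ztop 0.1478 topmean [0.5178 0.0446] [0.5171 0.0436] side (array([0
[... 1032 characters left out ...]
[ 0.5223 -0.0281] side (array([ 0.52194155, -0.0297813 ]), np.float64(0.00024497893693460127))
wrist red 1741 0.0585 [0.57   0.0108] [0.5696 0.0114] [0.044  0.0439]
wrist white 904 0.0586 [ 0.5718 -0.0655] [ 0.5711 -0.0711] [0.0418 0.0442]
wrist tray 236 ((442.4665832519531, -250.4659423828125), (6.279560565948486, 50.81492614746094), 86.003662109375) 0.01821051868607622
wrist pad yellow 1027 0.008223565491114582 [0.536 0.059 0.008]
wrist pad green 260 0.008403447314991624 [ 0.54  -0.094  0.008]
wrist pad blue 971 0.008361865139943303 [0.51  0.002 0.008]
wrist plate 15986 ((512.0540771484375, -38.19886779785156), (294.7052307128906, 247.5436553955078), 84.81581115722656) 0.005634653246068683
```

Emit:
apply_moves:
  deltas:
    - {"hand": 0.65, "dx": -0.015, "dz": -0.05, "dy": 0}
    - {"hand": 0.65, "dx": -0.035, "dz": -0.12, "dy": 0}
    - {"hand": 0.65, "dx": -0.0575, "dz": -0.18, "dy": 0}
    - {"hand": 0.65, "dx": -0.0575, "dz": -0.209, "dy": 0.02}
    - {"hand": 0.65, "dx": -0.0575, "dz": -0.209, "dy": 0.06}
    - {"hand": 0.65, "dx": -0.0575, "dz": -0.209, "dy": 0.12}
    - {"hand": 0.65, "dx": -0.0575, "dz": -0.209, "dy": 0.18}
    - {"hand": 0.65, "dx": -0.0575, "dz": -0.209, "dy": 0.22}
    - {"hand": 0.65, "dx": -0.0575, "dz": -0.209, "dy": 0.24}
    - {"hand": 0.65, "dx": -0.0575, "dz": -0.209, "dy": 0.24}
    - {"hand": 0.65, "dx": -0.0575, "dz": -0.209, "dy": 0.24}
  grip_force: 50

```text
schema error: expected keys hand, dx, dy, dz, roll
```

```bash
python3 - <<'E'
from h import *
p=snap('wrist'); save(p,'w2'); s=monitor.state(); print(s['clock'],s['ee_pos'],s['wrist_force'],s['finger_gap'])
E
```

```text
1.1 [5.49982964e-01 2.21504565e-06 2.31272072e-01] [ 0.78550297  0.36441444 -0.38411551] 0.08552937576619805
```

View pics/w2.png

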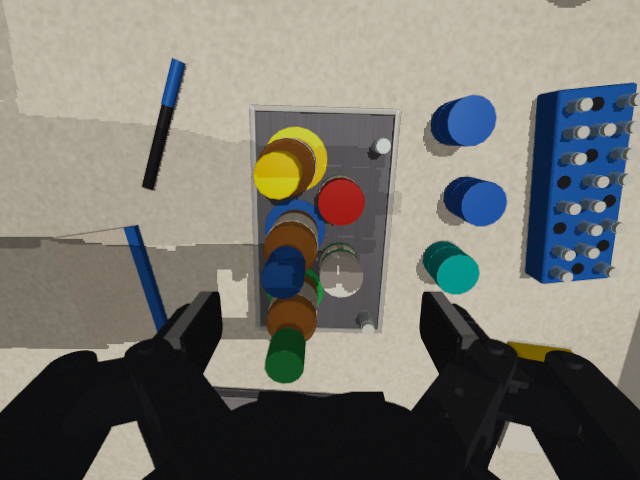

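The wrist view still shows the start pose, since the move was refused because every row needs all its keys. The red jar (341,201) stands on the steel plate beside the white one (340,270). The blue jars (470,120; 477,200) and the turquoise jar (455,270) are off the plate, so the red-lidded one is the target.

Emit:
apply_moves:
  deltas:
    - {"hand": 0.65, "dx": -0.015, "dz": -0.05, "dy": 0, "roll": 0}
    - {"hand": 0.65, "dx": -0.035, "dz": -0.12, "dy": 0, "roll": 0}
    - {"hand": 0.65, "dx": -0.0575, "dz": -0.18, "dy": 0, "roll": 0}
    - {"hand": 0.65, "dx": -0.0575, "dz": -0.209, "dy": 0.02, "roll": 0}
    - {"hand": 0.65, "dx": -0.0575, "dz": -0.209, "dy": 0.06, "roll": 0}
    - {"hand": 0.65, "dx": -0.0575, "dz": -0.209, "dy": 0.12, "roll": 0}
    - {"hand": 0.65, "dx": -0.0575, "dz": -0.209, "dy": 0.18, "roll": 0}
    - {"hand": 0.65, "dx": -0.0575, "dz": -0.209, "dy": 0.22, "roll": 0}
    - {"hand": 0.65, "dx": -0.0575, "dz": -0.209, "dy": 0.24, "roll": 0}
    - {"hand": 0.65, "dx": -0.0575, "dz": -0.209, "dy": 0.24, "roll": 0}
    - {"hand": 0.65, "dx": -0.0575, "dz": -0.209, "dy": 0.24, "roll": 0}
  grip_force: 50

```text
clock: 2.2
ee_pos: [0.5217, -0.1045, 0.112]
tool_rot: [0.707, 0.0, 0.0, -0.707]
wrist_force: [0.3, -0.4, 1.0]
finger_gap: 0.0555
```

```bash
python3 - <<'E'
from h import *
p=snap('wrist'); save(p,'w3'); s=monitor.state(); print(s['clock'],s['ee_pos'],s['wrist_force'],s['finger_gap'])
p=snap('side'); save(p,'s3',(200,80,520,320),2)
E
```

```text
2.25 [ 0.52185865 -0.10454117  0.1123249 ] [ 0.71625701  0.53028164 -0.4375315 ] 0.05548397523047375
```

View pics/s3.png

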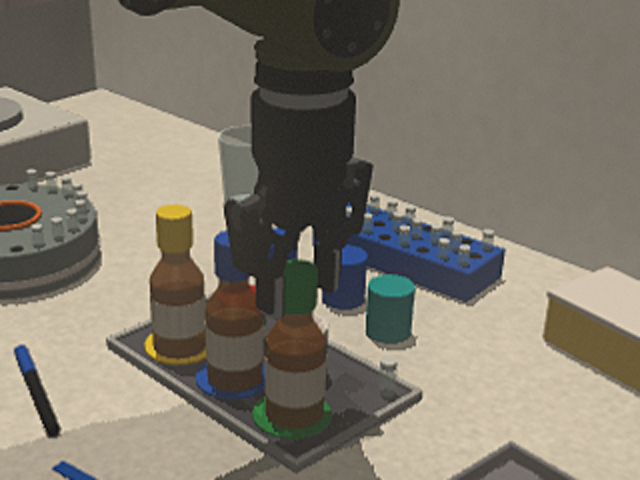

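The side view shows the fingers on either side of the green cap (300,285), so I'll close them.

Emit:
apply_moves:
  deltas:
    - {"hand": 0.3, "dx": 0, "dy": 0, "dz": 0, "roll": 0}
    - {"hand": 0.2, "dx": 0, "dy": 0, "dz": 0, "roll": 0}
    - {"hand": 0.2, "dx": 0, "dy": 0, "dz": 0, "roll": 0}
    - {"hand": 0.2, "dx": 0, "dy": 0, "dz": 0, "roll": 0}
    - {"hand": 0.2, "dx": 0, "dy": 0, "dz": 0, "roll": 0}
    - {"hand": 0.2, "dx": 0, "dy": -0.01, "dz": 0, "roll": 0}
    - {"hand": 0.2, "dx": 0, "dy": -0.02, "dz": 0, "roll": 0}
  grip_force: 50

```text
clock: 3.0
ee_pos: [0.5211, -0.1044, 0.1215]
tool_rot: [-0.707, 0.0, 0.0, 0.707]
wrist_force: [-0.6, -0.3, -1.1]
finger_gap: 0.0307
```

Emit:
apply_moves:
  deltas:
    - {"hand": 0.2, "dx": 0, "dy": -0.03, "dz": 0, "roll": 0}
    - {"hand": 0.2, "dx": 0, "dy": -0.08, "dz": 0, "roll": 0}
    - {"hand": 0.2, "dx": 0, "dy": -0.12, "dz": 0, "roll": 0}
    - {"hand": 0.2, "dx": -0.01, "dy": -0.14, "dz": -0.02, "roll": 0}
    - {"hand": 0.2, "dx": -0.03, "dy": -0.15, "dz": -0.05, "roll": 0}
    - {"hand": 0.2, "dx": -0.06, "dy": -0.15, "dz": -0.1, "roll": 0}
    - {"hand": 0.2, "dx": -0.09, "dy": -0.15, "dz": -0.15, "roll": 0}
    - {"hand": 0.2, "dx": -0.12, "dy": -0.15, "dz": -0.2, "roll": 0}
    - {"hand": 0.2, "dx": -0.15, "dy": -0.15, "dz": -0.25, "roll": 0}
    - {"hand": 0.2, "dx": -0.18, "dy": -0.15, "dz": -0.3, "roll": 0}
    - {"hand": 0.2, "dx": -0.205, "dy": -0.15, "dz": -0.345, "roll": 0}
    - {"hand": 0.2, "dx": -0.225, "dy": -0.15, "dz": -0.38, "roll": 0}
    - {"hand": 0.2, "dx": -0.232, "dy": -0.14, "dz": -0.391, "roll": 0}
    - {"hand": 0.2, "dx": -0.232, "dy": -0.11, "dz": -0.391, "roll": 0}
    - {"hand": 0.2, "dx": -0.232, "dy": -0.07, "dz": -0.391, "roll": 0}
    - {"hand": 0.2, "dx": -0.232, "dy": -0.03, "dz": -0.391, "roll": 0}
    - {"hand": 0.2, "dx": -0.232, "dy": 0.0, "dz": -0.391, "roll": 0}
    - {"hand": 0.2, "dx": -0.232, "dy": 0.014, "dz": -0.391, "roll": 0}
    - {"hand": 0.2, "dx": -0.232, "dy": 0.022, "dz": -0.391, "roll": 0}
    - {"hand": 0.2, "dx": -0.232, "dy": 0.022, "dz": -0.391, "roll": 0}

```text
clock: 5.0
ee_pos: [0.4052, -0.2999, 0.1102]
tool_rot: [-0.707, 0.0, 0.0, 0.707]
wrist_force: [1.6, -0.2, -2.5]
finger_gap: 0.0311
```

```bash
python3 - <<'E'
from h import *
p=snap('side'); save(p,'s4',(300,180,620,420),2); s=monitor.state(); print(s['clock'],s['ee_pos'],s['wrist_force'],s['finger_gap'])
E
```

```text
5.05 [ 0.40537207 -0.30004994  0.11064104] [-1.02712175 -0.15034516 -1.71524583] 0.030840179260076192
```

View pics/s4.png

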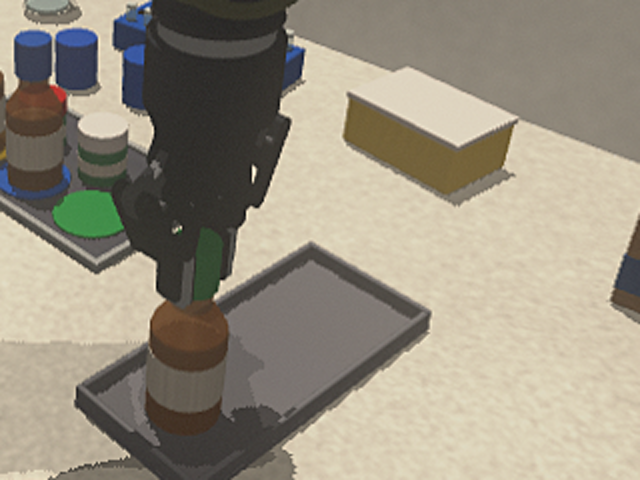

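The bottle is upright above the tray floor (185,430), with about 3 mm still to go. I'll lower it in small steps and release.

Emit:
apply_moves:
  deltas:
    - {"hand": 0.2, "dx": 0, "dy": 0.002, "dz": 0, "roll": 0}
    - {"hand": 0.2, "dx": 0, "dy": 0.004, "dz": 0, "roll": 0}
    - {"hand": 0.2, "dx": 0, "dy": 0.006, "dz": 0, "roll": 0}
    - {"hand": 0.2, "dx": 0, "dy": 0.007, "dz": 0, "roll": 0}
    - {"hand": 0.2, "dx": 0, "dy": 0.007, "dz": 0, "roll": 0}

```text
clock: 5.55
ee_pos: [0.4056, -0.3005, 0.1081]
tool_rot: [0.708, 0.0, 0.0, -0.707]
wrist_force: [-3.8, 0.8, 11.4]
finger_gap: 0.0312
```

Emit:
apply_moves:
  deltas:
    - {"hand": 0.4, "dx": 0, "dy": 0, "dz": 0, "roll": 0}
    - {"hand": 0.6, "dx": 0, "dy": 0, "dz": 0, "roll": 0}
    - {"hand": 0.65, "dx": 0, "dy": 0, "dz": 0, "roll": 0}
    - {"hand": 0.65, "dx": 0, "dy": 0, "dz": 0, "roll": 0}
    - {"hand": 0.65, "dx": 0, "dy": -0.03, "dz": 0, "roll": 0}
    - {"hand": 0.65, "dx": 0, "dy": -0.08, "dz": 0, "roll": 0}
    - {"hand": 0.65, "dx": 0.01, "dy": -0.15, "dz": 0.02, "roll": 0}
    - {"hand": 0.65, "dx": 0.04, "dy": -0.16, "dz": 0.09, "roll": 0}
    - {"hand": 0.65, "dx": 0.08, "dy": -0.16, "dz": 0.18, "roll": 0}
    - {"hand": 0.65, "dx": 0.12, "dy": -0.16, "dz": 0.27, "roll": 0}
    - {"hand": 0.65, "dx": 0.16, "dy": -0.16, "dz": 0.36, "roll": 0}
    - {"hand": 0.65, "dx": 0.2, "dy": -0.16, "dz": 0.45, "roll": 0}
    - {"hand": 0.65, "dx": 0.225, "dy": -0.16, "dz": 0.52, "roll": 0}
    - {"hand": 0.65, "dx": 0.2334, "dy": -0.15, "dz": 0.542, "roll": 0}
    - {"hand": 0.65, "dx": 0.2334, "dy": -0.11, "dz": 0.542, "roll": 0}
    - {"hand": 0.65, "dx": 0.2334, "dy": -0.05, "dz": 0.542, "roll": 0}
    - {"hand": 0.65, "dx": 0.2334, "dy": -0.007, "dz": 0.542, "roll": 0}
    - {"hand": 0.65, "dx": 0.2334, "dy": -0.007, "dz": 0.542, "roll": 0}

```text
clock: 7.35
ee_pos: [0.5204, -0.0293, 0.1076]
tool_rot: [-0.707, 0.002, 0.002, 0.707]
wrist_force: [0.4, -0.8, 0.5]
finger_gap: 0.0552
```

```bash
cat > c.py <<'E'
import sys
from h import *
s=monitor.state(); print(s['clock'],s['ee_pos'],s['wrist_force'],s['finger_gap'])
for n in ['scene','side']:
    p=snap(n); X=cloud(p); x,y,z=X[...,0],X[...,1],X[...,2]
    save(p,n+'_%05.2f'%s['clock'])
    for c in ['yellow','green','blue','red']:
        m=colmask(p,c)&(x>.3)&(x<.65)&(y>-.42)&(y<.4)&((z>.11) if c!='red' else (z>.03))&(z<.25)
        if m.sum()<20: continue
        P=X[m]; zt=np.percentile(P[:,2],97); t=P[P[:,2]>zt-.004]
        print(n,c,m.sum(),zt.round(4),((t.max(0)+t.min(0))/2)[:2].round(4))
E
python3 c.py
```

```text
7.35 [ 0.52037278 -0.02934433  0.10755349] [ 0.44444397 -0.84135965  0.45571085] 0.05524526292592551
scene yellow 409 0.1494 [0.5212 0.0473]
scene green 282 0.1451 [ 0.4056 -0.2988]
scene red 478 0.0609 [0.5701 0.0117]
side yellow 143 0.1477 [0.486  0.0204]
side green 289 0.1441 [ 0.4026 -0.3007]
side red 48 0.0897 [ 0.536  -0.0387]
```

Emit:
apply_moves:
  deltas:
    - {"hand": 0.65, "dx": 0, "dy": 0, "dz": 0, "roll": 0}
    - {"hand": 0.65, "dx": 0, "dy": 0, "dz": 0, "roll": 0}

```text
clock: 7.65
ee_pos: [0.5225, -0.0292, 0.1115]
tool_rot: [0.707, 0.001, 0.001, -0.707]
wrist_force: [-0.5, -0.0, 0.4]
finger_gap: 0.0554
```

Emit:
apply_moves:
  deltas:
    - {"hand": 0.2, "dx": 0, "dy": 0, "dz": 0, "roll": 0}
    - {"hand": 0.2, "dx": 0, "dy": 0, "dz": 0, "roll": 0}
    - {"hand": 0.2, "dx": 0, "dy": 0, "dz": 0, "roll": 0}
    - {"hand": 0.2, "dx": 0, "dy": 0, "dz": 0, "roll": 0}
    - {"hand": 0.2, "dx": 0, "dy": 0, "dz": 0, "roll": 0}
    - {"hand": 0.2, "dx": 0, "dy": -0.02, "dz": 0, "roll": 0}
    - {"hand": 0.2, "dx": 0, "dy": -0.06, "dz": 0, "roll": 0}
    - {"hand": 0.2, "dx": 0, "dy": -0.1, "dz": 0, "roll": 0}
    - {"hand": 0.2, "dx": 0, "dy": -0.14, "dz": 0, "roll": 0}
    - {"hand": 0.2, "dx": 0, "dy": -0.16, "dz": 0, "roll": 0}

```text
clock: 8.65
ee_pos: [0.5223, -0.029, 0.1924]
tool_rot: [0.707, 0.001, 0.001, -0.707]
wrist_force: [-0.1, -0.2, -1.6]
finger_gap: 0.031
```

Emit:
apply_moves:
  deltas:
    - {"hand": 0.2, "dx": 0, "dy": 0, "dz": -0.02, "roll": 0}
    - {"hand": 0.2, "dx": -0.01, "dy": 0, "dz": -0.06, "roll": 0}
    - {"hand": 0.2, "dx": -0.018, "dy": 0, "dz": -0.12, "roll": 0}
    - {"hand": 0.2, "dx": -0.027, "dy": 0, "dz": -0.18, "roll": 0}
    - {"hand": 0.2, "dx": -0.036, "dy": 0, "dz": -0.24, "roll": 0}
    - {"hand": 0.2, "dx": -0.046, "dy": 0, "dz": -0.3, "roll": 0}
    - {"hand": 0.2, "dx": -0.055, "dy": 0, "dz": -0.36, "roll": 0}
    - {"hand": 0.2, "dx": -0.064, "dy": 0, "dz": -0.42, "roll": 0}
    - {"hand": 0.2, "dx": -0.074, "dy": 0, "dz": -0.48, "roll": 0}
    - {"hand": 0.2, "dx": -0.081, "dy": 0, "dz": -0.53, "roll": 0}
    - {"hand": 0.2, "dx": -0.084, "dy": 0.01, "dz": -0.5516, "roll": 0}
    - {"hand": 0.2, "dx": -0.084, "dy": 0.04, "dz": -0.5516, "roll": 0}
    - {"hand": 0.2, "dx": -0.084, "dy": 0.08, "dz": -0.5516, "roll": 0}
    - {"hand": 0.2, "dx": -0.084, "dy": 0.12, "dz": -0.5516, "roll": 0}
    - {"hand": 0.2, "dx": -0.084, "dy": 0.15, "dz": -0.5516, "roll": 0}
    - {"hand": 0.2, "dx": -0.084, "dy": 0.16, "dz": -0.5516, "roll": 0}
    - {"hand": 0.2, "dx": -0.084, "dy": 0.162, "dz": -0.5516, "roll": 0}
    - {"hand": 0.2, "dx": -0.084, "dy": 0.164, "dz": -0.5516, "roll": 0}
    - {"hand": 0.2, "dx": -0.084, "dy": 0.166, "dz": -0.5516, "roll": 0}
    - {"hand": 0.2, "dx": -0.084, "dy": 0.167, "dz": -0.5516, "roll": 0}

```text
clock: 10.65
ee_pos: [0.4801, -0.3049, 0.1072]
tool_rot: [0.707, 0.0, 0.0, -0.707]
wrist_force: [0.2, -0.6, -1.9]
finger_gap: 0.0312
```

```bash
python3 c.py
```

```text
10.65 [ 0.48008959 -0.30489658  0.10721672] [ 0.19004725 -0.59844722 -1.86725787] 0.031167955396967352
scene yellow 431 0.1493 [0.5212 0.0478]
scene red 468 0.0608 [0.5702 0.0122]
side yellow 391 0.1479 [0.5177 0.0452]
side red 358 0.0595 [0.5679 0.0103]
```

Emit:
apply_moves:
  deltas:
    - {"hand": 0.2, "dx": 0, "dy": 0.001, "dz": 0, "roll": 0}
    - {"hand": 0.2, "dx": 0, "dy": 0.001, "dz": 0, "roll": 0}
    - {"hand": 0.2, "dx": 0, "dy": 0.001, "dz": 0, "roll": 0}

```text
clock: 11.05
ee_pos: [0.4801, -0.305, 0.107]
tool_rot: [0.707, 0.0, 0.0, -0.707]
wrist_force: [-2.3, 1.0, 5.3]
finger_gap: 0.0309
```

Emit:
apply_moves:
  deltas:
    - {"hand": 0.4, "dx": 0, "dy": 0, "dz": 0, "roll": 0}
    - {"hand": 0.6, "dx": 0, "dy": 0, "dz": 0, "roll": 0}
    - {"hand": 0.65, "dx": 0, "dy": 0, "dz": 0, "roll": 0}
    - {"hand": 0.65, "dx": 0, "dy": -0.02, "dz": 0, "roll": 0}
    - {"hand": 0.65, "dx": 0, "dy": -0.08, "dz": 0, "roll": 0}
    - {"hand": 0.65, "dx": 0, "dy": -0.14, "dz": 0.02, "roll": 0}
    - {"hand": 0.65, "dx": 0.01, "dy": -0.16, "dz": 0.09, "roll": 0}
    - {"hand": 0.65, "dx": 0.02, "dy": -0.16, "dz": 0.18, "roll": 0}
    - {"hand": 0.65, "dx": 0.03, "dy": -0.16, "dz": 0.27, "roll": 0}
    - {"hand": 0.65, "dx": 0.04, "dy": -0.16, "dz": 0.36, "roll": 0}
    - {"hand": 0.65, "dx": 0.05, "dy": -0.16, "dz": 0.45, "roll": 0}
    - {"hand": 0.65, "dx": 0.06, "dy": -0.16, "dz": 0.54, "roll": 0}
    - {"hand": 0.65, "dx": 0.07, "dy": -0.16, "dz": 0.62, "roll": 0}
    - {"hand": 0.65, "dx": 0.08, "dy": -0.16, "dz": 0.68, "roll": 0}
    - {"hand": 0.65, "dx": 0.082, "dy": -0.15, "dz": 0.702, "roll": 0}
    - {"hand": 0.65, "dx": 0.082, "dy": -0.11, "dz": 0.702, "roll": 0}
    - {"hand": 0.65, "dx": 0.082, "dy": -0.05, "dz": 0.702, "roll": 0}
    - {"hand": 0.65, "dx": 0.082, "dy": -0.009, "dz": 0.702, "roll": 0}
    - {"hand": 0.65, "dx": 0.082, "dy": -0.009, "dz": 0.702, "roll": 0}
    - {"hand": 0.65, "dx": 0.082, "dy": -0.009, "dz": 0.702, "roll": 0}

```text
clock: 13.05
ee_pos: [0.5212, 0.0458, 0.1115]
tool_rot: [0.707, -0.0, 0.0, -0.707]
wrist_force: [0.7, -0.3, -0.1]
finger_gap: 0.0555
```

```bash
python3 c.py
```

```text
13.05 [0.52119235 0.04576444 0.11154036] [ 0.65872632 -0.31735736 -0.13790079] 0.055457386120420185
scene yellow 329 0.149 [0.5208 0.043 ]
scene green 280 0.1453 [ 0.406  -0.2988]
scene blue 342 0.1454 [ 0.4798 -0.131 ]
scene red 350 0.0612 [ 0.5069 -0.1323]
side yellow 359 0.1478 [0.5162 0.0436]
side green 289 0.144 [ 0.4027 -0.3005]
side blue 244 0.1443 [ 0.4775 -0.3057]
side red 356 0.0594 [0.5677 0.0097]
```

Emit:
apply_moves:
  deltas:
    - {"hand": 0.2, "dx": 0, "dy": 0, "dz": 0, "roll": 0}
    - {"hand": 0.2, "dx": 0, "dy": 0, "dz": 0, "roll": 0}
    - {"hand": 0.2, "dx": 0, "dy": 0, "dz": 0, "roll": 0}
    - {"hand": 0.2, "dx": 0, "dy": 0, "dz": 0, "roll": 0}
    - {"hand": 0.2, "dx": 0, "dy": 0, "dz": 0, "roll": 0}
    - {"hand": 0.2, "dx": 0, "dy": -0.02, "dz": 0, "roll": 0}
    - {"hand": 0.2, "dx": 0, "dy": -0.06, "dz": 0, "roll": 0}
    - {"hand": 0.2, "dx": 0, "dy": -0.1, "dz": 0, "roll": 0}
    - {"hand": 0.2, "dx": 0, "dy": -0.14, "dz": 0, "roll": 0}
    - {"hand": 0.2, "dx": 0, "dy": -0.16, "dz": 0, "roll": 0}
    - {"hand": 0.2, "dx": 0, "dy": -0.16, "dz": -0.02, "roll": 0}
    - {"hand": 0.2, "dx": 0, "dy": -0.16, "dz": -0.07, "roll": 0}
    - {"hand": 0.2, "dx": 0, "dy": -0.16, "dz": -0.13, "roll": 0}
    - {"hand": 0.2, "dx": 0.01, "dy": -0.16, "dz": -0.2, "roll": 0}

```text
clock: 14.55
ee_pos: [0.5252, -0.055, 0.1898]
tool_rot: [-0.707, 0.0, 0.001, 0.707]
wrist_force: [0.7, 0.1, -2.6]
finger_gap: 0.0306
```

Emit:
apply_moves:
  deltas:
    - {"hand": 0.2, "dx": 0.008, "dy": 0, "dz": -0.07, "roll": 0}
    - {"hand": 0.2, "dx": 0.016, "dy": 0, "dz": -0.14, "roll": 0}
    - {"hand": 0.2, "dx": 0.024, "dy": 0, "dz": -0.21, "roll": 0}
    - {"hand": 0.2, "dx": 0.032, "dy": 0, "dz": -0.28, "roll": 0}
    - {"hand": 0.2, "dx": 0.04, "dy": 0, "dz": -0.35, "roll": 0}
    - {"hand": 0.2, "dx": 0.048, "dy": 0, "dz": -0.42, "roll": 0}
    - {"hand": 0.2, "dx": 0.056, "dy": 0, "dz": -0.48, "roll": 0}
    - {"hand": 0.2, "dx": 0.058, "dy": 0.01, "dz": -0.512, "roll": 0}
    - {"hand": 0.2, "dx": 0.058, "dy": 0.04, "dz": -0.512, "roll": 0}
    - {"hand": 0.2, "dx": 0.058, "dy": 0.08, "dz": -0.512, "roll": 0}
    - {"hand": 0.2, "dx": 0.058, "dy": 0.12, "dz": -0.512, "roll": 0}
    - {"hand": 0.2, "dx": 0.058, "dy": 0.15, "dz": -0.512, "roll": 0}
    - {"hand": 0.2, "dx": 0.058, "dy": 0.16, "dz": -0.512, "roll": 0}
    - {"hand": 0.2, "dx": 0.058, "dy": 0.163, "dz": -0.512, "roll": 0}
    - {"hand": 0.2, "dx": 0.058, "dy": 0.165, "dz": -0.512, "roll": 0}
    - {"hand": 0.2, "dx": 0.058, "dy": 0.167, "dz": -0.512, "roll": 0}
    - {"hand": 0.2, "dx": 0.058, "dy": 0.168, "dz": -0.512, "roll": 0}
    - {"hand": 0.2, "dx": 0.058, "dy": 0.168, "dz": -0.512, "roll": 0}

```text
clock: 16.35
ee_pos: [0.5553, -0.3101, 0.1079]
tool_rot: [0.707, 0.0, 0.0, -0.707]
wrist_force: [-1.2, 0.3, 6.0]
finger_gap: 0.0312
```

Emit:
apply_moves:
  deltas:
    - {"hand": 0.4, "dx": 0, "dy": 0, "dz": 0, "roll": 0}
    - {"hand": 0.6, "dx": 0, "dy": 0, "dz": 0, "roll": 0}
    - {"hand": 0.65, "dx": 0, "dy": 0, "dz": 0, "roll": 0}
    - {"hand": 0.65, "dx": 0, "dy": -0.02, "dz": 0, "roll": 0}
    - {"hand": 0.65, "dx": 0, "dy": -0.08, "dz": 0, "roll": 0}
    - {"hand": 0.65, "dx": 0, "dy": -0.15, "dz": 0.02, "roll": 0}
    - {"hand": 0.85, "dx": -0.01, "dy": -0.2, "dz": 0.09, "roll": 0}
    - {"hand": 0.85, "dx": -0.02, "dy": -0.23, "dz": 0.18, "roll": 0}
    - {"hand": 0.85, "dx": -0.03, "dy": -0.26, "dz": 0.27, "roll": 0}
    - {"hand": 0.85, "dx": -0.04, "dy": -0.26, "dz": 0.36, "roll": 0}
    - {"hand": 0.85, "dx": -0.05, "dy": -0.26, "dz": 0.45, "roll": 0}
    - {"hand": 0.85, "dx": -0.05, "dy": -0.26, "dz": 0.5, "roll": 0}
    - {"hand": 0.85, "dx": -0.05, "dy": -0.26, "dz": 0.5, "roll": 0}
    - {"hand": 0.85, "dx": -0.05, "dy": -0.26, "dz": 0.5, "roll": 0}
    - {"hand": 0.85, "dx": -0.05, "dy": -0.26, "dz": 0.5, "roll": 0}

```text
clock: 17.85
ee_pos: [0.53, -0.0607, 0.2371]
tool_rot: [0.707, -0.0, 0.0, -0.707]
wrist_force: [0.4, -0.7, 0.6]
finger_gap: 0.0728
```

```bash
python3 c.py; cat > w.py <<'E'
from h import *
s=monitor.state()
p=snap('wrist'); save(p,'w_%05.2f'%s['clock']); X=cloud(p); x,y,z=X[...,0],X[...,1],X[...,2]
reg=(x>.4)&(x<.65)&(y>-.2)&(y<.13)
for c in ['yellow','green','blue']:
    m=colmask(p,c)&reg&(z<.02)
    P=X[m]
    if len(P)>50: print('pad',c,len(P),np.median(P[:,2]).round(4),cv2.minEnclosingCircle(P[:,:2].astype(np.float32)*1000),P.mean(0).round(4))
m=colmask(p,'red')&reg&(z>.03); P=X[m]
if len(P): zt=np.percentile(P[:,2],95); t=P[P[:,2]>zt-.003]; print('red',zt,((t.max(0)+t.min(0))/2).round(4),t.mean(0).round(4),(t.max(0)-t.min(0)).round(4))
m=reg&(z>.045)&(z<.07)&(hsv(p)[...,1]<60)&(y<-.03); P=X[m]
if len(P): print('white',((P.max(0)+P.min(0))/2).round(4),P.mean(0).round(4))
E
python3 w.py
```

```text
17.85 [ 0.53001863 -0.06065395  0.23705752] [ 0.43600576 -0.70654445  0.62653579] 0.07275981869085073
scene yellow 626 0.145 [ 0.5557 -0.3085]
scene green 282 0.1453 [ 0.4063 -0.2988]
scene blue 337 0.1453 [ 0.4796 -0.3034]
scene red 445 0.061 [ 0.5077 -0.1319]
side yellow 666 0.1438 [ 0.5523 -0.3104]
side green 301 0.1441 [ 0.4026 -0.3009]
side blue 249 0.1441 [ 0.4771 -0.3059]
side red 324 0.0597 [0.567 0.01 ]
pad yellow 3645 0.008 ((523.2445678710938, 48.557777404785156), 34.38492202758789) [0.5234 0.0488 0.008 ]
pad green 2577 0.0084 ((519.2109375, -103.7289047241211), 33.831947326660156) [ 0.5192 -0.1028  0.0084]
pad blue 3318 0.0083 ((470.5404052734375, 36.5576171875), 116.538818359375) [ 0.5119 -0.0152  0.0083]
red 0.05838709991989772 [0.5696 0.0107 0.0574] [0.5696 0.0111 0.0572] [0.0443 0.0442 0.0041]
white [ 0.5708 -0.0653  0.0524] [ 0.5705 -0.0641  0.057 ]
```

```bash
cp pics/w_17.9*.png pics/wj.png; ls pics
```

```text
s3.png
s4.png
scene0.png
scene1.png
scene_07.35.png
scene_10.65.png
scene_13.05.png
scene_17.85.png
side0.png
side1.png
side_07.35.png
side_10.65.png
side_13.05.png
side_17.85.png
w2.png
w3.png
w_17.95.png
wj.png
wrist1.png
```

View pics/wj.png

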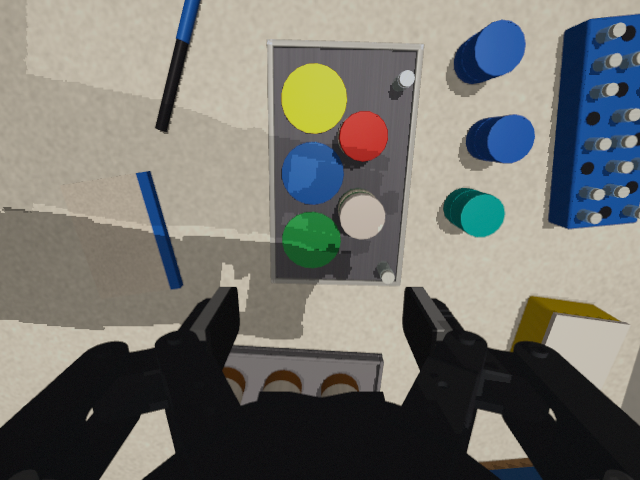

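The red-lidded jar at (363,135) is on the plate next to the white one (362,215). The pads are clear: yellow (314,98), blue (312,173) and green (311,240). The tray holds all three bottles. Now the red jar.

Emit:
apply_moves:
  deltas:
    - {"hand": 0.85, "dx": 0.03, "dy": 0, "dz": 0.05, "roll": 0}
    - {"hand": 0.85, "dx": 0.07, "dy": 0.02, "dz": 0.12, "roll": 0}
    - {"hand": 0.85, "dx": 0.0794, "dy": 0.08, "dz": 0.1434, "roll": 0}
    - {"hand": 0.85, "dx": 0.0794, "dy": 0.15, "dz": 0.1434, "roll": 0}
    - {"hand": 0.85, "dx": 0.0794, "dy": 0.22, "dz": 0.1434, "roll": 0}
    - {"hand": 0.85, "dx": 0.0794, "dy": 0.28, "dz": 0.1434, "roll": 0}
    - {"hand": 0.85, "dx": 0.0794, "dy": 0.33, "dz": 0.1434, "roll": 0}
    - {"hand": 0.85, "dx": 0.0794, "dy": 0.37, "dz": 0.1434, "roll": 0}
    - {"hand": 0.85, "dx": 0.0794, "dy": 0.41, "dz": 0.1434, "roll": 0}
    - {"hand": 0.85, "dx": 0.0794, "dy": 0.43, "dz": 0.1434, "roll": 0}
    - {"hand": 0.85, "dx": 0.0794, "dy": 0.436, "dz": 0.1434, "roll": 0}
    - {"hand": 0.85, "dx": 0.0794, "dy": 0.436, "dz": 0.1434, "roll": 0}
    - {"hand": 0.85, "dx": 0.0794, "dy": 0.436, "dz": 0.1434, "roll": 0}
  grip_force: 40

```text
clock: 19.3
ee_pos: [0.5702, 0.0118, 0.0197]
tool_rot: [0.707, 0.0, 0.001, -0.707]
wrist_force: [0.2, -0.5, 0.9]
finger_gap: 0.0725
```

```bash
python3 - <<'E'
from h import *
s=monitor.state(); print(s['ee_pos'],s['wrist_force'])
p=snap('side'); save(p,'s5',(220,120,460,300),2.5)
E
```

```text
[0.5701559  0.01178237 0.019716  ] [ 0.24466907 -0.5427187   0.86940393]
```

View pics/s5.png

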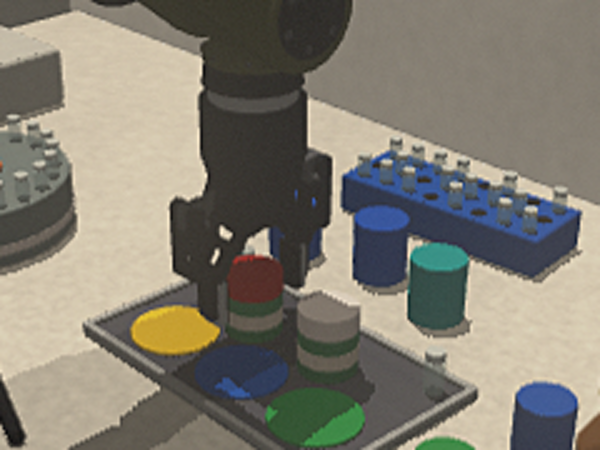

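The fingers straddle the red jar in front and behind, with the white jar clear. I'll grip it and lift.

Emit:
apply_moves:
  deltas:
    - {"hand": 0.4, "dx": 0, "dy": 0, "dz": 0, "roll": 0}
    - {"hand": 0.4, "dx": 0, "dy": 0, "dz": 0, "roll": 0}
    - {"hand": 0.4, "dx": 0, "dy": 0, "dz": 0, "roll": 0}
    - {"hand": 0.4, "dx": 0, "dy": 0, "dz": 0, "roll": 0}
    - {"hand": 0.4, "dx": 0, "dy": 0, "dz": 0, "roll": 0}
    - {"hand": 0.4, "dx": 0, "dy": -0.02, "dz": 0, "roll": 0}
    - {"hand": 0.4, "dx": 0, "dy": -0.06, "dz": 0, "roll": 0}
    - {"hand": 0.4, "dx": 0, "dy": -0.12, "dz": 0, "roll": 0}
    - {"hand": 0.4, "dx": 0, "dy": -0.18, "dz": 0, "roll": 0}
    - {"hand": 0.4, "dx": 0, "dy": -0.22, "dz": 0, "roll": 0}

```text
clock: 20.35
ee_pos: [0.57, 0.0119, 0.1315]
tool_rot: [0.707, 0.001, 0.001, -0.707]
wrist_force: [-0.5, -0.1, -0.7]
finger_gap: 0.044
```

Emit:
apply_moves:
  deltas:
    - {"hand": 0.4, "dx": -0.003, "dy": 0, "dz": 0.02, "roll": 0}
    - {"hand": 0.4, "dx": -0.01, "dy": 0, "dz": 0.06, "roll": 0}
    - {"hand": 0.4, "dx": -0.02, "dy": 0, "dz": 0.12, "roll": 0}
    - {"hand": 0.4, "dx": -0.032, "dy": 0, "dz": 0.19, "roll": 0}
    - {"hand": 0.4, "dx": -0.045, "dy": 0, "dz": 0.26, "roll": 0}
    - {"hand": 0.4, "dx": -0.058, "dy": 0, "dz": 0.33, "roll": 0}
    - {"hand": 0.4, "dx": -0.07, "dy": 0, "dz": 0.4, "roll": 0}
    - {"hand": 0.4, "dx": -0.082, "dy": 0, "dz": 0.47, "roll": 0}
    - {"hand": 0.4, "dx": -0.095, "dy": 0, "dz": 0.54, "roll": 0}
    - {"hand": 0.4, "dx": -0.105, "dy": 0, "dz": 0.6, "roll": 0}
    - {"hand": 0.4, "dx": -0.11, "dy": 0, "dz": 0.6274, "roll": 0}
    - {"hand": 0.4, "dx": -0.11, "dy": 0.03, "dz": 0.6274, "roll": 0}
    - {"hand": 0.4, "dx": -0.11, "dy": 0.07, "dz": 0.6274, "roll": 0}
    - {"hand": 0.4, "dx": -0.11, "dy": 0.1, "dz": 0.6274, "roll": 0}
    - {"hand": 0.4, "dx": -0.11, "dy": 0.1, "dz": 0.6274, "roll": 0}
    - {"hand": 0.4, "dx": -0.11, "dy": 0.1, "dz": 0.6274, "roll": 0}

```text
clock: 21.95
ee_pos: [0.5148, 0.325, 0.0786]
tool_rot: [0.707, -0.0, 0.0, -0.707]
wrist_force: [1.4, -1.0, -0.9]
finger_gap: 0.0435
```

```bash
cat > cr.py <<'E'
from h import *
s=monitor.state(); print(s['clock'],s['ee_pos'],s['wrist_force'],s['finger_gap'])
for n in ['scene','side']:
    p=snap(n); X=cloud(p); x,y,z=X[...,0],X[...,1],X[...,2]
    m=colmask(p,'red')&(y>.27)&(y<.38)&(x>.46)&(x<.56)&(z>.065); P=X[m]
    if len(P)>10:
        zt=np.percentile(P[:,2],95); t=P[P[:,2]>zt-.003]; print(n,'red',len(P),zt.round(4),((t.max(0)+t.min(0))/2).round(4),circ(P[P[:,2]<zt-.004],.0225) if (P[:,2]<zt-.004).sum()>9 else 0)
    m=colmask(p,'orange')&(y>.2)&(y<.4)&(z>.045)&(z<.06); P=X[m]; print(n,'ring',len(P),circ(P,.0335),P.min(0),P.max(0))
p=snap('scene') ; save(p,'cs_%d'%(s['clock']*100),(340,50,480,170),5)
p=snap('side') ; save(p,'cd_%d'%(s['clock']*100),(130,110,290,230),5)
E
python3 cr.py; ls pics|grep ^c
```

```text
21.95 [0.51482324 0.32499313 0.07860847] [ 1.36477845 -1.01188934 -0.90415266] 0.043483840123222955
scene ring 148 (array([0.51423543, 0.32564221]), np.float64(0.002273336143550371)) [0.47598118 0.28900013 0.04899192] [0.55055193 0.3626864  0.05925445]
side red 238 0.1191 [0.5135 0.3221 0.1251] (array([0.5151191 , 0.32523028]), np.float64(0.001826442026436798))
side ring 146 (array([0.5135196 , 0.32337306]), np.float64(0.0026789991151451027)) [0.47898544 0.28797908 0.04881982] [0.54928512 0.36706692 0.0573784 ]
cd_2195.png
cs_2195.png
```

Emit:
apply_moves:
  deltas:
    - {"hand": 0.4, "dx": -0.001, "dy": 0.01, "dz": -0.001, "roll": 0}
    - {"hand": 0.4, "dx": -0.001, "dy": 0.02, "dz": -0.001, "roll": 0}
    - {"hand": 0.4, "dx": -0.001, "dy": 0.025, "dz": -0.001, "roll": 0}
    - {"hand": 0.4, "dx": -0.001, "dy": 0.027, "dz": -0.001, "roll": 0}
    - {"hand": 0.4, "dx": -0.001, "dy": 0.028, "dz": -0.001, "roll": 0}
    - {"hand": 0.4, "dx": -0.001, "dy": 0.029, "dz": -0.001, "roll": 0}
    - {"hand": 0.4, "dx": -0.001, "dy": 0.029, "dz": -0.001, "roll": 0}

```text
clock: 22.85
ee_pos: [0.5142, 0.3251, 0.0644]
tool_rot: [-0.707, -0.0, -0.0, 0.707]
wrist_force: [0.7, -0.2, -1.4]
finger_gap: 0.044
```

Emit:
apply_moves:
  deltas:
    - {"hand": 0.4, "dx": 0, "dy": 0.001, "dz": 0, "roll": 0}
    - {"hand": 0.4, "dx": 0, "dy": 0.002, "dz": 0, "roll": 0}
    - {"hand": 0.4, "dx": 0, "dy": 0.002, "dz": 0, "roll": 0}
    - {"hand": 0.4, "dx": 0, "dy": 0.002, "dz": 0, "roll": 0}

```text
clock: 23.25
ee_pos: [0.5142, 0.3252, 0.0635]
tool_rot: [-0.707, -0.0, -0.0, 0.707]
wrist_force: [-1.0, -1.3, 1.6]
finger_gap: 0.0444
```

```bash
python3 - <<'E'
from h import *
s=monitor.state(); print(s['ee_pos'],s['wrist_force'])
p=snap('side'); save(p,'s6',(130,60,330,230),3)
E
```

```text
[0.51418662 0.32515007 0.06349834] [-1.00735804 -1.34502589  1.58248581]
```

View pics/s6.png

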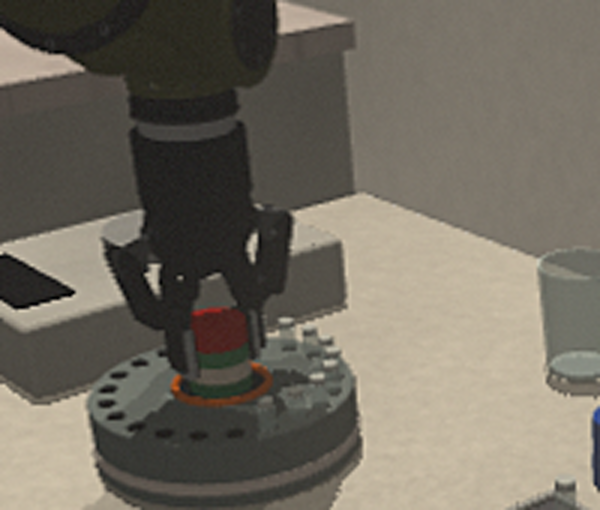

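The jar sits inside the orange ring (222,385), and the force change shows first contact. I'll nudge it 0.5 mm lower, release, and retreat towards the tray.

Emit:
apply_moves:
  deltas:
    - {"hand": 0.4, "dx": 0, "dy": 0.001, "dz": 0, "roll": 0}
    - {"hand": 0.4, "dx": 0, "dy": 0.001, "dz": 0, "roll": 0}
    - {"hand": 0.4, "dx": 0, "dy": 0.001, "dz": 0, "roll": 0}

```text
clock: 23.6
ee_pos: [0.5142, 0.3252, 0.0635]
tool_rot: [-0.707, -0.0, -0.0, 0.707]
wrist_force: [-3.9, -1.6, 7.8]
finger_gap: 0.0441
```

Emit:
apply_moves:
  deltas:
    - {"hand": 0.6, "dx": 0, "dy": 0, "dz": 0, "roll": 0}
    - {"hand": 0.75, "dx": 0, "dy": 0, "dz": 0, "roll": 0}
    - {"hand": 0.75, "dx": 0, "dy": 0, "dz": 0, "roll": 0}
    - {"hand": 0.75, "dx": 0, "dy": 0, "dz": 0, "roll": 0}
    - {"hand": 0.75, "dx": 0, "dy": -0.02, "dz": 0, "roll": 0}
    - {"hand": 0.75, "dx": 0, "dy": -0.08, "dz": 0, "roll": 0}
    - {"hand": 0.75, "dx": 0, "dy": -0.15, "dz": 0, "roll": 0}
    - {"hand": 0.75, "dx": 0, "dy": -0.22, "dz": 0, "roll": 0}
    - {"hand": 0.65, "dx": 0.01, "dy": -0.27, "dz": -0.1, "roll": 0}
    - {"hand": 0.65, "dx": 0.02, "dy": -0.27, "dz": -0.2, "roll": 0}
    - {"hand": 0.65, "dx": 0.03, "dy": -0.27, "dz": -0.3, "roll": 0}
    - {"hand": 0.65, "dx": 0.03, "dy": -0.27, "dz": -0.3, "roll": 0}

```text
clock: 24.8
ee_pos: [0.5296, 0.1709, 0.199]
tool_rot: [0.707, -0.001, 0.002, -0.707]
wrist_force: [-1.0, 0.8, 0.5]
finger_gap: 0.0558
```

```bash
python3 cr.py; cat > pads.py <<'E'
from h import *
for n in ['scene','side']:
    p=snap(n); X=cloud(p); x,y,z=X[...,0],X[...,1],X[...,2]
    for c,y0 in [('yellow',.048),('blue',-.028),('green',-.104)]:
        m=colmask(p,c)&(abs(x-.52)<.045)&(abs(y-y0)<.042)&(z<.02); P=X[m]
        print(n,c,len(P),np.median(P[:,2]).round(4),((P.max(0)+P.min(0))/2)[:2].round(4),(P.max(0)-P.min(0))[:2].round(4),P.mean(0)[:2].round(4))
E
python3 pads.py
```

```text
24.8 [0.52962254 0.1709435  0.19900061] [-1.0044172   0.82618536  0.48302118] 0.055761790111777926
scene red 311 0.1048 [0.5151 0.3252 0.1038] (array([0.5205013 , 0.31476056]), np.float64(0.0066167365791015295))
scene ring 233 (array([0.5137117, 0.3264815]), np.float64(0.004656024474761019)) [0.4638933  0.28955637 0.04803505] [0.55005786 0.39305109 0.05980216]
side red 275 0.103 [0.5128 0.3232 0.1024] (array([0.51443003, 0.32504766]), np.float64(0.001605866849621538))
side ring 139 (array([0.51322002, 0.32366985]), np.float64(0.002586988569637362)) [0.47790715 0.28692843 0.04884595] [0.5495305  0.36923741 0.05722877]
scene yellow 919 0.0094 [0.5215 0.0519] [0.0712 0.0713] [0.5227 0.0501]
scene blue 701 0.0095 [ 0.5186 -0.0245] [0.069  0.0687] [ 0.5146 -0.0212]
scene green 1016 0.0094 [ 0.5179 -0.1012] [0.0694 0.0691] [ 0.5187 -0.1019]
side yellow 559 0.0092 [0.5218 0.0484] [0.0665 0.0683] [0.5203 0.0467]
side blue 619 0.0091 [ 0.5194 -0.0276] [0.0665 0.0667] [ 0.5184 -0.0287]
side green 714 0.0091 [ 0.5171 -0.1038] [0.0669 0.068 ] [ 0.5164 -0.1045]
```

The jar is seated: its lid top is at about 0.103 and its centre is within 1–2 mm of the ring's. Now I'll return the bottles, starting with yellow.

Emit:
apply_moves:
  deltas:
    - {"hand": 0.65, "dx": 0.003, "dy": 0, "dz": -0.05, "roll": 0}
    - {"hand": 0.65, "dx": 0.006, "dy": 0, "dz": -0.13, "roll": 0}
    - {"hand": 0.65, "dx": 0.01, "dy": 0, "dz": -0.22, "roll": 0}
    - {"hand": 0.65, "dx": 0.015, "dy": 0, "dz": -0.31, "roll": 0}
    - {"hand": 0.65, "dx": 0.02, "dy": 0, "dz": -0.4, "roll": 0}
    - {"hand": 0.65, "dx": 0.025, "dy": 0, "dz": -0.49, "roll": 0}
    - {"hand": 0.65, "dx": 0.03, "dy": 0, "dz": -0.58, "roll": 0}
    - {"hand": 0.65, "dx": 0.035, "dy": 0, "dz": -0.67, "roll": 0}
    - {"hand": 0.65, "dx": 0.04, "dy": 0, "dz": -0.76, "roll": 0}
    - {"hand": 0.65, "dx": 0.045, "dy": 0, "dz": -0.85, "roll": 0}
    - {"hand": 0.65, "dx": 0.05, "dy": 0, "dz": -0.93, "roll": 0}
    - {"hand": 0.65, "dx": 0.0526, "dy": 0, "dz": -0.97, "roll": 0}
    - {"hand": 0.65, "dx": 0.0526, "dy": 0, "dz": -0.97, "roll": 0}
    - {"hand": 0.65, "dx": 0.0526, "dy": 0, "dz": -0.97, "roll": 0}
    - {"hand": 0.65, "dx": 0.0526, "dy": 0, "dz": -0.97, "roll": 0}
  grip_force: 50

```text
clock: 26.6
ee_pos: [0.5559, -0.3083, 0.1978]
tool_rot: [-0.707, -0.001, 0.001, 0.707]
wrist_force: [1.1, -0.2, 0.4]
finger_gap: 0.0555
```

Emit:
apply_moves:
  deltas:
    - {"hand": 0.65, "dx": -0.001, "dy": 0.03, "dz": -0.003, "roll": 0}
    - {"hand": 0.65, "dx": -0.001, "dy": 0.09, "dz": -0.003, "roll": 0}
    - {"hand": 0.65, "dx": -0.001, "dy": 0.14, "dz": -0.003, "roll": 0}
    - {"hand": 0.65, "dx": -0.001, "dy": 0.17, "dz": -0.003, "roll": 0}
    - {"hand": 0.65, "dx": -0.001, "dy": 0.18, "dz": -0.003, "roll": 0}
    - {"hand": 0.65, "dx": -0.001, "dy": 0.18, "dz": -0.003, "roll": 0}
    - {"hand": 0.65, "dx": -0.001, "dy": 0.18, "dz": -0.003, "roll": 0}
    - {"hand": 0.65, "dx": -0.001, "dy": 0.18, "dz": -0.003, "roll": 0}

```text
clock: 27.4
ee_pos: [0.5554, -0.3116, 0.109]
tool_rot: [0.707, 0.001, 0.001, -0.707]
wrist_force: [-0.0, -0.3, -0.1]
finger_gap: 0.0554
```

Emit:
apply_moves:
  deltas:
    - {"hand": 0.2, "dx": 0, "dy": 0, "dz": 0, "roll": 0}
    - {"hand": 0.2, "dx": 0, "dy": 0, "dz": 0, "roll": 0}
    - {"hand": 0.2, "dx": 0, "dy": 0, "dz": 0, "roll": 0}
    - {"hand": 0.2, "dx": 0, "dy": 0, "dz": 0, "roll": 0}
    - {"hand": 0.2, "dx": 0, "dy": 0, "dz": 0, "roll": 0}
    - {"hand": 0.2, "dx": 0, "dy": -0.02, "dz": 0, "roll": 0}
    - {"hand": 0.2, "dx": 0, "dy": -0.06, "dz": 0, "roll": 0}
    - {"hand": 0.2, "dx": 0, "dy": -0.11, "dz": 0, "roll": 0}
    - {"hand": 0.2, "dx": 0, "dy": -0.15, "dz": 0, "roll": 0}
    - {"hand": 0.2, "dx": 0, "dy": -0.18, "dz": 0, "roll": 0}
    - {"hand": 0.2, "dx": 0, "dy": -0.18, "dz": 0, "roll": 0}

```text
clock: 28.5
ee_pos: [0.5555, -0.3117, 0.2001]
tool_rot: [0.708, 0.001, 0.001, -0.706]
wrist_force: [-0.2, -0.4, -1.3]
finger_gap: 0.0307
```

Emit:
apply_moves:
  deltas:
    - {"hand": 0.2, "dx": -0.003, "dy": 0, "dz": 0.02, "roll": 0}
    - {"hand": 0.2, "dx": -0.008, "dy": 0, "dz": 0.07, "roll": 0}
    - {"hand": 0.2, "dx": -0.014, "dy": 0, "dz": 0.14, "roll": 0}
    - {"hand": 0.2, "dx": -0.021, "dy": 0, "dz": 0.21, "roll": 0}
    - {"hand": 0.2, "dx": -0.028, "dy": 0, "dz": 0.28, "roll": 0}
    - {"hand": 0.2, "dx": -0.035, "dy": 0, "dz": 0.35, "roll": 0}
    - {"hand": 0.2, "dx": -0.042, "dy": 0, "dz": 0.42, "roll": 0}
    - {"hand": 0.2, "dx": -0.048, "dy": 0, "dz": 0.49, "roll": 0}
    - {"hand": 0.2, "dx": -0.054, "dy": 0, "dz": 0.56, "roll": 0}
    - {"hand": 0.2, "dx": -0.06, "dy": 0, "dz": 0.63, "roll": 0}
    - {"hand": 0.2, "dx": -0.065, "dy": 0, "dz": 0.69, "roll": 0}
    - {"hand": 0.2, "dx": -0.067, "dy": 0, "dz": 0.7184, "roll": 0}
    - {"hand": 0.2, "dx": -0.067, "dy": 0.03, "dz": 0.7184, "roll": 0}
    - {"hand": 0.2, "dx": -0.067, "dy": 0.07, "dz": 0.7184, "roll": 0}
    - {"hand": 0.2, "dx": -0.067, "dy": 0.11, "dz": 0.7184, "roll": 0}
    - {"hand": 0.2, "dx": -0.067, "dy": 0.14, "dz": 0.7184, "roll": 0}
    - {"hand": 0.2, "dx": -0.067, "dy": 0.16, "dz": 0.7184, "roll": 0}
    - {"hand": 0.2, "dx": -0.067, "dy": 0.166, "dz": 0.7184, "roll": 0}
    - {"hand": 0.2, "dx": -0.067, "dy": 0.166, "dz": 0.7184, "roll": 0}
    - {"hand": 0.2, "dx": -0.067, "dy": 0.166, "dz": 0.7184, "roll": 0}

```text
clock: 30.5
ee_pos: [0.5217, 0.0478, 0.1154]
tool_rot: [-0.707, -0.0, -0.0, 0.707]
wrist_force: [0.3, 0.2, -1.7]
finger_gap: 0.031
```

Emit:
apply_moves:
  deltas:
    - {"hand": 0.2, "dx": 0, "dy": 0.002, "dz": 0, "roll": 0}
    - {"hand": 0.2, "dx": 0, "dy": 0.004, "dz": 0, "roll": 0}
    - {"hand": 0.2, "dx": 0, "dy": 0.005, "dz": 0, "roll": 0}
    - {"hand": 0.2, "dx": 0, "dy": 0.006, "dz": 0, "roll": 0}
    - {"hand": 0.2, "dx": 0, "dy": 0.006, "dz": 0, "roll": 0}

```text
clock: 31.0
ee_pos: [0.5216, 0.0478, 0.1125]
tool_rot: [-0.707, -0.0, -0.0, 0.707]
wrist_force: [-2.7, -0.8, 5.4]
finger_gap: 0.0308
```

Emit:
apply_moves:
  deltas:
    - {"hand": 0.4, "dx": 0, "dy": 0, "dz": 0, "roll": 0}
    - {"hand": 0.6, "dx": 0, "dy": 0, "dz": 0, "roll": 0}
    - {"hand": 0.65, "dx": 0, "dy": 0, "dz": 0, "roll": 0}
    - {"hand": 0.65, "dx": 0, "dy": -0.02, "dz": 0, "roll": 0}
    - {"hand": 0.65, "dx": 0, "dy": -0.08, "dz": 0, "roll": 0}
    - {"hand": 0.65, "dx": 0, "dy": -0.14, "dz": 0, "roll": 0}
    - {"hand": 0.65, "dx": -0.004, "dy": -0.16, "dz": -0.04, "roll": 0}
    - {"hand": 0.65, "dx": -0.015, "dy": -0.16, "dz": -0.12, "roll": 0}
    - {"hand": 0.65, "dx": -0.025, "dy": -0.16, "dz": -0.21, "roll": 0}
    - {"hand": 0.65, "dx": -0.035, "dy": -0.16, "dz": -0.3, "roll": 0}
    - {"hand": 0.65, "dx": -0.046, "dy": -0.16, "dz": -0.39, "roll": 0}
    - {"hand": 0.65, "dx": -0.057, "dy": -0.16, "dz": -0.48, "roll": 0}
    - {"hand": 0.65, "dx": -0.067, "dy": -0.16, "dz": -0.57, "roll": 0}
    - {"hand": 0.65, "dx": -0.077, "dy": -0.16, "dz": -0.65, "roll": 0}
    - {"hand": 0.65, "dx": -0.0832, "dy": -0.16, "dz": -0.7056, "roll": 0}
    - {"hand": 0.65, "dx": -0.0832, "dy": -0.16, "dz": -0.7056, "roll": 0}
    - {"hand": 0.65, "dx": -0.0832, "dy": -0.16, "dz": -0.7056, "roll": 0}
    - {"hand": 0.65, "dx": -0.0832, "dy": -0.16, "dz": -0.7056, "roll": 0}

```text
clock: 32.8
ee_pos: [0.4801, -0.3042, 0.1922]
tool_rot: [-0.707, -0.0, 0.0, 0.707]
wrist_force: [-0.3, 0.3, -0.1]
finger_gap: 0.0551
```

```bash
python3 c.py
```

```text
32.8 [ 0.48006397 -0.30416041  0.19215409] [-0.31747892  0.2511039  -0.0672484 ] 0.05513369243742561
scene yellow 433 0.1496 [0.5221 0.0499]
scene blue 192 0.1982 [ 0.5169 -0.3035]
scene red 326 0.1052 [0.514  0.3248]
side yellow 387 0.1477 [0.5177 0.0477]
side blue 178 0.1442 [ 0.4692 -0.3034]
side red 273 0.1032 [0.5133 0.3229]
```

Emit:
apply_moves:
  deltas:
    - {"hand": 0.65, "dx": 0, "dy": 0.03, "dz": -0.001, "roll": 0}
    - {"hand": 0.65, "dx": 0, "dy": 0.09, "dz": -0.001, "roll": 0}
    - {"hand": 0.65, "dx": 0, "dy": 0.14, "dz": -0.001, "roll": 0}
    - {"hand": 0.65, "dx": 0, "dy": 0.168, "dz": -0.001, "roll": 0}
    - {"hand": 0.65, "dx": 0, "dy": 0.168, "dz": -0.001, "roll": 0}
    - {"hand": 0.65, "dx": 0, "dy": 0.168, "dz": -0.001, "roll": 0}
    - {"hand": 0.65, "dx": 0, "dy": 0.168, "dz": -0.001, "roll": 0}
    - {"hand": 0.2, "dx": 0, "dy": 0.168, "dz": -0.001, "roll": 0}
    - {"hand": 0.2, "dx": 0, "dy": 0.168, "dz": -0.001, "roll": 0}
    - {"hand": 0.2, "dx": 0, "dy": 0.168, "dz": -0.001, "roll": 0}
    - {"hand": 0.2, "dx": 0, "dy": 0.168, "dz": -0.001, "roll": 0}
    - {"hand": 0.2, "dx": 0, "dy": 0.168, "dz": -0.001, "roll": 0}

```text
clock: 34.1
ee_pos: [0.4801, -0.3058, 0.1088]
tool_rot: [0.707, 0.0, 0.0, -0.707]
wrist_force: [-1.7, 1.0, 5.6]
finger_gap: 0.0308
```

Emit:
apply_moves:
  deltas:
    - {"hand": 0.2, "dx": 0, "dy": -0.02, "dz": 0, "roll": 0}
    - {"hand": 0.2, "dx": 0, "dy": -0.06, "dz": 0, "roll": 0}
    - {"hand": 0.2, "dx": 0, "dy": -0.11, "dz": 0, "roll": 0}
    - {"hand": 0.2, "dx": 0, "dy": -0.15, "dz": 0, "roll": 0}
    - {"hand": 0.2, "dx": 0, "dy": -0.18, "dz": 0, "roll": 0}
    - {"hand": 0.2, "dx": 0, "dy": -0.18, "dz": 0, "roll": 0}
    - {"hand": 0.2, "dx": 0, "dy": -0.18, "dz": 0, "roll": 0}

```text
clock: 34.8
ee_pos: [0.4797, -0.3054, 0.1975]
tool_rot: [-0.707, 0.0, 0.0, 0.707]
wrist_force: [0.1, 0.7, -2.1]
finger_gap: 0.0311
```

Emit:
apply_moves:
  deltas:
    - {"hand": 0.2, "dx": 0.003, "dy": 0, "dz": 0.02, "roll": 0}
    - {"hand": 0.2, "dx": 0.01, "dy": 0, "dz": 0.07, "roll": 0}
    - {"hand": 0.2, "dx": 0.02, "dy": 0, "dz": 0.14, "roll": 0}
    - {"hand": 0.2, "dx": 0.03, "dy": 0, "dz": 0.21, "roll": 0}
    - {"hand": 0.2, "dx": 0.04, "dy": 0, "dz": 0.28, "roll": 0}
    - {"hand": 0.2, "dx": 0.05, "dy": 0, "dz": 0.35, "roll": 0}
    - {"hand": 0.2, "dx": 0.06, "dy": 0, "dz": 0.42, "roll": 0}
    - {"hand": 0.2, "dx": 0.07, "dy": 0, "dz": 0.48, "roll": 0}
    - {"hand": 0.2, "dx": 0.078, "dy": 0, "dz": 0.53, "roll": 0}
    - {"hand": 0.2, "dx": 0.0806, "dy": 0, "dz": 0.556, "roll": 0}
    - {"hand": 0.2, "dx": 0.0806, "dy": 0.01, "dz": 0.556, "roll": 0}
    - {"hand": 0.2, "dx": 0.0806, "dy": 0.04, "dz": 0.556, "roll": 0}
    - {"hand": 0.2, "dx": 0.0806, "dy": 0.08, "dz": 0.556, "roll": 0}
    - {"hand": 0.2, "dx": 0.0806, "dy": 0.12, "dz": 0.556, "roll": 0}
    - {"hand": 0.2, "dx": 0.0806, "dy": 0.15, "dz": 0.556, "roll": 0}
    - {"hand": 0.2, "dx": 0.0806, "dy": 0.163, "dz": 0.556, "roll": 0}
    - {"hand": 0.2, "dx": 0.0806, "dy": 0.163, "dz": 0.556, "roll": 0}
    - {"hand": 0.2, "dx": 0.0806, "dy": 0.163, "dz": 0.556, "roll": 0}

```text
clock: 36.6
ee_pos: [0.5203, -0.0279, 0.1168]
tool_rot: [0.707, 0.0, 0.0, -0.707]
wrist_force: [0.1, -0.3, -1.4]
finger_gap: 0.0306
```

Emit:
apply_moves:
  deltas:
    - {"hand": 0.2, "dx": 0, "dy": 0.002, "dz": 0, "roll": 0}
    - {"hand": 0.2, "dx": 0, "dy": 0.004, "dz": 0, "roll": 0}
    - {"hand": 0.2, "dx": 0, "dy": 0.005, "dz": 0, "roll": 0}
    - {"hand": 0.2, "dx": 0, "dy": 0.006, "dz": 0, "roll": 0}
    - {"hand": 0.2, "dx": 0, "dy": 0.006, "dz": 0, "roll": 0}

```text
clock: 37.1
ee_pos: [0.5201, -0.0275, 0.1133]
tool_rot: [0.707, 0.0, -0.0, -0.707]
wrist_force: [0.3, 0.1, -1.0]
finger_gap: 0.031
```

Emit:
apply_moves:
  deltas:
    - {"hand": 0.2, "dx": 0, "dy": 0.001, "dz": 0, "roll": 0}
    - {"hand": 0.2, "dx": 0, "dy": 0.002, "dz": 0, "roll": 0}
    - {"hand": 0.2, "dx": 0, "dy": 0.002, "dz": 0, "roll": 0}
    - {"hand": 0.2, "dx": 0, "dy": 0.002, "dz": 0, "roll": 0}

```text
clock: 37.5
ee_pos: [0.5203, -0.0275, 0.1128]
tool_rot: [0.707, 0.0, 0.0, -0.707]
wrist_force: [-2.3, 0.5, 5.8]
finger_gap: 0.0306
```

Emit:
apply_moves:
  deltas:
    - {"hand": 0.4, "dx": 0, "dy": 0, "dz": 0, "roll": 0}
    - {"hand": 0.6, "dx": 0, "dy": 0, "dz": 0, "roll": 0}
    - {"hand": 0.65, "dx": 0, "dy": 0, "dz": 0, "roll": 0}
    - {"hand": 0.65, "dx": 0, "dy": -0.02, "dz": 0, "roll": 0}
    - {"hand": 0.65, "dx": 0, "dy": -0.08, "dz": 0, "roll": 0}
    - {"hand": 0.65, "dx": 0, "dy": -0.14, "dz": 0, "roll": 0}
    - {"hand": 0.65, "dx": -0.015, "dy": -0.16, "dz": -0.04, "roll": 0}
    - {"hand": 0.65, "dx": -0.05, "dy": -0.16, "dz": -0.12, "roll": 0}
    - {"hand": 0.65, "dx": -0.085, "dy": -0.16, "dz": -0.2, "roll": 0}
    - {"hand": 0.65, "dx": -0.12, "dy": -0.16, "dz": -0.28, "roll": 0}
    - {"hand": 0.65, "dx": -0.155, "dy": -0.16, "dz": -0.36, "roll": 0}
    - {"hand": 0.65, "dx": -0.19, "dy": -0.16, "dz": -0.44, "roll": 0}
    - {"hand": 0.65, "dx": -0.215, "dy": -0.16, "dz": -0.51, "roll": 0}
    - {"hand": 0.65, "dx": -0.2294, "dy": -0.16, "dz": -0.5456, "roll": 0}
    - {"hand": 0.65, "dx": -0.2294, "dy": -0.16, "dz": -0.5456, "roll": 0}
    - {"hand": 0.65, "dx": -0.2294, "dy": -0.16, "dz": -0.5456, "roll": 0}
    - {"hand": 0.65, "dx": -0.2294, "dy": -0.16, "dz": -0.5456, "roll": 0}

```text
clock: 39.2
ee_pos: [0.4058, -0.2995, 0.1926]
tool_rot: [0.707, 0.0, -0.0, -0.707]
wrist_force: [-0.3, 0.1, -0.5]
finger_gap: 0.0556
```

```bash
python3 c.py
```

```text
39.2 [ 0.40581438 -0.2995291   0.19256578] [-0.27735287  0.12496012 -0.52992295] 0.05557941211551795
scene yellow 434 0.1494 [0.5211 0.0502]
scene green 206 0.1459 [ 0.4211 -0.2974]
scene blue 229 0.1495 [ 0.5205 -0.0259]
scene red 325 0.105 [0.5146 0.3254]
side yellow 383 0.1479 [0.519  0.0488]
side green 214 0.1443 [ 0.403  -0.2984]
side blue 109 0.1483 [ 0.5172 -0.0279]
side red 274 0.1032 [0.5141 0.3234]
```

Emit:
apply_moves:
  deltas:
    - {"hand": 0.65, "dx": 0, "dy": 0.03, "dz": -0.001, "roll": 0}
    - {"hand": 0.65, "dx": 0, "dy": 0.09, "dz": -0.001, "roll": 0}
    - {"hand": 0.65, "dx": 0, "dy": 0.14, "dz": -0.001, "roll": 0}
    - {"hand": 0.65, "dx": 0, "dy": 0.168, "dz": -0.001, "roll": 0}
    - {"hand": 0.65, "dx": 0, "dy": 0.168, "dz": -0.001, "roll": 0}
    - {"hand": 0.65, "dx": 0, "dy": 0.168, "dz": -0.001, "roll": 0}
    - {"hand": 0.65, "dx": 0, "dy": 0.168, "dz": -0.001, "roll": 0}
    - {"hand": 0.2, "dx": 0, "dy": 0.168, "dz": -0.001, "roll": 0}
    - {"hand": 0.2, "dx": 0, "dy": 0.168, "dz": -0.001, "roll": 0}
    - {"hand": 0.2, "dx": 0, "dy": 0.168, "dz": -0.001, "roll": 0}
    - {"hand": 0.2, "dx": 0, "dy": 0.168, "dz": -0.001, "roll": 0}
    - {"hand": 0.2, "dx": 0, "dy": 0.168, "dz": -0.001, "roll": 0}

```text
clock: 40.5
ee_pos: [0.4057, -0.3011, 0.1091]
tool_rot: [0.707, 0.0, 0.0, -0.707]
wrist_force: [-1.3, 1.2, 6.0]
finger_gap: 0.0309
```

Emit:
apply_moves:
  deltas:
    - {"hand": 0.2, "dx": 0, "dy": -0.02, "dz": 0, "roll": 0}
    - {"hand": 0.2, "dx": 0, "dy": -0.06, "dz": 0, "roll": 0}
    - {"hand": 0.2, "dx": 0, "dy": -0.11, "dz": 0, "roll": 0}
    - {"hand": 0.2, "dx": 0, "dy": -0.15, "dz": 0, "roll": 0}
    - {"hand": 0.2, "dx": 0, "dy": -0.18, "dz": 0, "roll": 0}
    - {"hand": 0.2, "dx": 0, "dy": -0.18, "dz": 0, "roll": 0}
    - {"hand": 0.2, "dx": 0, "dy": -0.18, "dz": 0, "roll": 0}

```text
clock: 41.2
ee_pos: [0.4053, -0.3007, 0.198]
tool_rot: [-0.707, 0.0, 0.0, 0.707]
wrist_force: [0.9, 0.0, -2.9]
finger_gap: 0.031
```

Emit:
apply_moves:
  deltas:
    - {"hand": 0.2, "dx": 0.01, "dy": 0, "dz": 0.02, "roll": 0}
    - {"hand": 0.2, "dx": 0.035, "dy": 0, "dz": 0.06, "roll": 0}
    - {"hand": 0.2, "dx": 0.065, "dy": 0, "dz": 0.115, "roll": 0}
    - {"hand": 0.2, "dx": 0.095, "dy": 0, "dz": 0.17, "roll": 0}
    - {"hand": 0.2, "dx": 0.125, "dy": 0, "dz": 0.225, "roll": 0}
    - {"hand": 0.2, "dx": 0.155, "dy": 0, "dz": 0.28, "roll": 0}
    - {"hand": 0.2, "dx": 0.185, "dy": 0, "dz": 0.33, "roll": 0}
    - {"hand": 0.2, "dx": 0.21, "dy": 0, "dz": 0.37, "roll": 0}
    - {"hand": 0.2, "dx": 0.2254, "dy": 0, "dz": 0.3954, "roll": 0}
    - {"hand": 0.2, "dx": 0.2254, "dy": 0, "dz": 0.3954, "roll": 0}
    - {"hand": 0.2, "dx": 0.2254, "dy": 0.04, "dz": 0.3954, "roll": 0}
    - {"hand": 0.2, "dx": 0.2254, "dy": 0.08, "dz": 0.3954, "roll": 0}
    - {"hand": 0.2, "dx": 0.2254, "dy": 0.12, "dz": 0.3954, "roll": 0}
    - {"hand": 0.2, "dx": 0.2254, "dy": 0.15, "dz": 0.3954, "roll": 0}
    - {"hand": 0.2, "dx": 0.2254, "dy": 0.164, "dz": 0.3954, "roll": 0}
    - {"hand": 0.2, "dx": 0.2254, "dy": 0.164, "dz": 0.3954, "roll": 0}
    - {"hand": 0.2, "dx": 0.2254, "dy": 0.164, "dz": 0.3954, "roll": 0}

```text
clock: 42.9
ee_pos: [0.5183, -0.1034, 0.1169]
tool_rot: [0.707, 0.0, 0.0, -0.707]
wrist_force: [0.1, 0.4, -1.5]
finger_gap: 0.0306
```

Emit:
apply_moves:
  deltas:
    - {"hand": 0.2, "dx": 0, "dy": 0.002, "dz": 0, "roll": 0}
    - {"hand": 0.2, "dx": 0, "dy": 0.004, "dz": 0, "roll": 0}
    - {"hand": 0.2, "dx": 0, "dy": 0.006, "dz": 0, "roll": 0}
    - {"hand": 0.2, "dx": 0, "dy": 0.006, "dz": 0, "roll": 0}
    - {"hand": 0.2, "dx": 0, "dy": 0.006, "dz": 0, "roll": 0}

```text
clock: 43.4
ee_pos: [0.5181, -0.1031, 0.1133]
tool_rot: [0.707, 0.0, -0.0, -0.707]
wrist_force: [-0.6, -1.1, -2.5]
finger_gap: 0.0309
```

Emit:
apply_moves:
  deltas:
    - {"hand": 0.2, "dx": 0, "dy": 0.001, "dz": 0, "roll": 0}
    - {"hand": 0.2, "dx": 0, "dy": 0.002, "dz": 0, "roll": 0}
    - {"hand": 0.2, "dx": 0, "dy": 0.002, "dz": 0, "roll": 0}
    - {"hand": 0.2, "dx": 0, "dy": 0.002, "dz": 0, "roll": 0}

```text
clock: 43.8
ee_pos: [0.5184, -0.1032, 0.1132]
tool_rot: [0.707, 0.0, 0.0, -0.707]
wrist_force: [-3.6, 0.6, 7.3]
finger_gap: 0.0309
```

Contact with the pad. I'll release and rise clear.

Emit:
apply_moves:
  deltas:
    - {"hand": 0.4, "dx": 0, "dy": 0, "dz": 0, "roll": 0}
    - {"hand": 0.6, "dx": 0, "dy": 0, "dz": 0, "roll": 0}
    - {"hand": 0.65, "dx": 0, "dy": 0, "dz": 0, "roll": 0}
    - {"hand": 0.65, "dx": 0, "dy": -0.02, "dz": 0, "roll": 0}
    - {"hand": 0.65, "dx": 0, "dy": -0.08, "dz": 0, "roll": 0}
    - {"hand": 0.65, "dx": 0, "dy": -0.15, "dz": 0, "roll": 0}
    - {"hand": 0.65, "dx": 0, "dy": -0.2, "dz": 0, "roll": 0}
    - {"hand": 0.65, "dx": 0, "dy": -0.26, "dz": 0, "roll": 0}
    - {"hand": 0.65, "dx": -0.03, "dy": -0.26, "dz": -0.06, "roll": 0}
    - {"hand": 0.65, "dx": -0.06, "dy": -0.26, "dz": -0.12, "roll": 0}
    - {"hand": 0.65, "dx": -0.06, "dy": -0.26, "dz": -0.12, "roll": 0}
    - {"hand": 0.65, "dx": -0.06, "dy": -0.26, "dz": -0.12, "roll": 0}
    - {"hand": 0.65, "dx": -0.06, "dy": -0.26, "dz": -0.12, "roll": 0}

```text
clock: 45.1
ee_pos: [0.4884, -0.1626, 0.2426]
tool_rot: [-0.707, -0.0, 0.0, 0.707]
wrist_force: [0.3, 0.4, 0.7]
finger_gap: 0.0554
```

```bash
python3 c.py; python3 w.py; cp $(ls -t pics/scene_*|head -1) pics/fin.png
```

```text
45.1 [ 0.48838447 -0.16256002  0.24256155] [0.29880347 0.35826854 0.6607764 ] 0.05537193023963102
scene yellow 438 0.1493 [0.5224 0.0498]
scene green 249 0.1498 [ 0.5182 -0.1013]
scene blue 232 0.1497 [ 0.5208 -0.0893]
scene red 336 0.1049 [0.514  0.3251]
side yellow 384 0.148 [0.5184 0.0476]
side green 132 0.1481 [ 0.5155 -0.1029]
side blue 110 0.1484 [ 0.5173 -0.0294]
side red 271 0.1032 [0.5141 0.3239]
pad yellow 377 0.0081 ((523.5631713867188, 36.211143493652344), 31.52178382873535) [0.5122 0.0282 0.0082]
pad green 587 0.0082 ((522.9669799804688, -103.47931671142578), 37.43217468261719) [ 0.5019 -0.0977  0.0082]
pad blue 933 0.008 ((529.4542236328125, -13.469508171081543), 50.31584930419922) [ 0.5165 -0.0429  0.008 ]
white [ 0.5431 -0.0696  0.0557] [ 0.5649 -0.0642  0.0567]
```

View pics/fin.png

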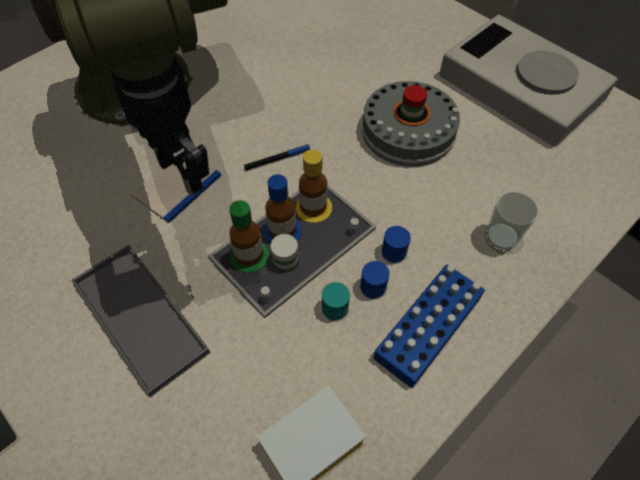

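The final scene shows green (245,240), blue (280,213) and yellow (313,190) upright on their own pads. The red jar is in the ring (413,103), the white jar stands where it was (284,252), and the tray is empty.

```bash
python3 -c "
from cell import finish_job; print(finish_job())"
```

```text
the job is handed in; nothing more can be done
None
```

The job is done and handed in at about 45 s of the 138 s allowed. I moved the three bottles to the side tray, seated the red-lidded jar in the orange ring, then put each bottle back on the pad of its cap's colour.

**Last checks:**
- **Bottles:** the final picture shows all three upright on their own pads. The camera positions put them within about 2–3 mm of the pad centres.
- **Red jar:** it stands inside the ring about 1–2 mm off centre. Its lid top is at about 0.103–0.105 m, against 0.102 m expected, which is within the calibration error.
- **Everything else:** the white jar and the look-alikes were not touched, and the tray is empty.
- **Forces:** the highest set-down force I read was about 11 N, on the first bottle. The others were about 5–8 N.

**Disagreements and failures:**
- The scene and side cameras differ by 2–4 mm.
- A few automatic colour readings were wrong because they mixed in other objects. In the last check these were the blue cap (scene camera) and the pads and white lid (wrist camera), so I relied on the other camera and the picture there.
- The first move call was refused for missing keys, and nothing moved.

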